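# Tighten a chamber lid crosswise with a T-key

## Robot

A 6-joint arm with a two-finger parallel gripper is mounted at the origin on the work surface. World frame = base frame: x ahead of the robot, y to its left, z up, the work surface at z = 0. Lengths are in m, angles in degrees, forces in N, time in s.
With the tool pointing down it reaches from about 0.3 to 0.875 m from the base axis. Payload 4.2 kg.
Tool frame: the origin (TCP) lies midway between the tips of the shut fingers; the grasp point (between the pads) lies 19 mm behind it; x points along the fingers, y is the direction in which the jaws open and shut, and the axes are right-handed (so a half turn about x gives the same grasp; the last joint's range is limited). The gripper opens to 85 mm and grips with 20 to 120 N. Pads are 22 mm wide; open, the fingers measure 114 mm over their backs; the gripper's body (76 mm by 85 mm) begins 54 mm behind the grasp point. The pads swing forward as they close: fully open they stand 13 mm farther back than shut.
Start: joints at [-75.229, 18.312, 89.639, -0, 72.044, -1.146], TCP at [0.158, -0.553, 0.231] pointing down, gripper open.
Joint ranges: [-177.97, 177.97], [-48.28, 115.42], [12.27, 149.76], [-77.06, 257.06], [2.81, 150.46], [-146.56, 146.56]. Speed limits (degrees/s): [147.25, 147.25, 180, 180, 180, 180].

## Interface

Orientations are given as a 3x3 rotation matrix whose columns are the frame's x, y, z axes.
In Python, from plant import arm, imaging gives the robot as it stands.
- The arm moves only by the tool servo_tool, never from a script. Its arguments are lists of equal length, an entry for each row: "delta_pos": the shift along the world's x, y, z in mm, a list of three; "dr": the turn, a rotation vector about the world's x, y, z in degrees, a list of three; "jaw": the opening, from 0 (shut) to 1 (fully open). A call has 1 to 5 rows; each row is the pose to reach, as a shift and turn from the pose commanded when the call began; what a row does not reach only later rows make up. A row lasts 1/10 s, in which the tool goes at most 50 mm and 8.59 degrees, less where a joint would pass 70% of its speed; a pose out of reach is approached as far as the arm can. A call with a gripper value outside its range is refused whole. The fingers move at their own pace and stop on an object; "squeeze" is the grip in N (left out, the last holds). Time passes only in rows, so rows that repeat a pose let the fingers close. It gives the time, the measured TCP pose, the force and the opening at its end, in the units of the state.
- arm.state(): the state, without advancing time (a new reading comes with each control period).
- imaging.read_camera(name): name is "scene" or "top"; returns a dict with "image" (480x640x3 uint8, red, green, blue), "camera_matrix" (3x3 intrinsics, pixels), "position" and "attitude" of the camera in the world. Camera axes: x right, y up, looking along -z (the intrinsics and any distortion apply to the point x, -y, -z); pixel columns grow to the right and rows downward; lengths in m; the calibration is good to about 2 mm. A picture is of the moment at which its call begins. There is no depth.
- arm.sign_off(): hands the job in, once; it reports no verdict.
Trained networks look in a picture, given as the dict that the camera call returned (one of the last four; its "shot" number tells which), for a name from the list of things; names that differ only in an ending like _2 or _b are one class to them, and where a whole thing is asked for, a point or a joint stands for the part that bears it (a point fixed in the world has none). Each returns a list of dicts, best first, with "score" (0 to 1); they miss things now and then, are a little off and sometimes report something else, mostly with a low value. They report only what shows in the picture. A call takes as long as a camera call. They do not tell look-alikes from the thing itself.
- imaging.recognise(thing, picture): "pixel" ([column, row] in pixels, amid what is visible of it).
The state is a dict: "t": time; "q": joint angles; "dq": joint speeds; "tau": joint torques, N m; "eef_pos": TCP position; "eef_rot": TCP orientation; "contact_force": force on the tool from outside, world axes, zero at the start; "moment": the same for the moment, N m; "grip_width": opening from 0.0 (shut) to 1.0 (fully open).
Only numpy, scipy, OpenCV 4.12 (cv2) and the standard library are available. Lean on these libraries where they do the work, as an engineer would, in place of code of your own. Each camera call takes 0.05 s, during which the arm holds its last target.

## Task

Tighten the four screws of the pressure chamber's lid with the T-key, clockwise, crosswise and in two passes: first bring every screw to about half way, taking the screw opposite the first one second and then the other two, then every screw home to its stop in the same crosswise manner. Feel for each stop and do not force a screw past it, press gently, keep the hand itself off the chamber, leave the other things alone, and at the end stand the key upright on its round black mat and let go.

Things in the scene. Friction and masses are not known exactly. Their poses are not given: they have to be found in the camera images.
- chamber: Round metal pressure chamber, fixed to the bench, 200 mm across its lid; origin at the centre of its underside, z up. Lid top 65 mm above the bench; a fitting of 32 mm diameter rises 22 mm above its middle. The four screws stand on a circle of 65 mm radius, at 45 (screw1), 135 (2), -135 (3) and -45 degrees (4) from the chamber's x axis: 1 is opposite 3, 2 opposite 4.
- key: Loose T-key, 280 to 460 g, 96 mm tall, upright on the mat, mouth down; origin at the centre of the mouth, z up the shaft. Square socket open downwards, 23 mm inside, 18 mm deep, sides along key x and y; outside 35 mm square, 26 mm tall; shaft 18 mm diameter. Green handle bar on top, centred: 80 mm along key x, 22 mm along y (grip here), 70 to 96 mm above the origin.
- mat: Fixed round black rubber mat, 110 mm diameter, 4 mm thick, the key's place; origin at the centre of its underside.
- screw1_top (a point): Top centre of screw 1's square brass head, turning with it: z up, x and y along the square's sides, x towards the white pointer line. 20 mm square, bevelled to 14 mm over the top 4 mm; stands 16 mm above a round flange (42 mm diameter), on which a seated key's mouth rests, 16 mm below this point. It neither rises nor sinks as it turns.
- screw1 (a joint): Turn of screw 1 in rad, growing clockwise seen from above; starts at 0 to 0.3. 0.8: half way, pointer at the yellow mark on the lid; 1.6: home at the stop, pointer at the red mark. About 0.18 N m of friction, stays where left; the stop is hard: it is reached when 0.25 to 0.5 N m is felt, and over about 1 N m is overtightened. A seated key has about 0.17 rad of play either way.
- screw2_top (a point): Top centre of screw 2's square brass head, turning with it: z up, x and y along the square's sides, x towards the white pointer line. 20 mm square, bevelled to 14 mm over the top 4 mm; stands 16 mm above a round flange (42 mm diameter), on which a seated key's mouth rests, 16 mm below this point. It neither rises nor sinks as it turns.
- screw2 (a joint): Turn of screw 2 in rad, growing clockwise seen from above; starts at 0 to 0.3. 0.8: half way, pointer at the yellow mark on the lid; 1.6: home at the stop, pointer at the red mark. About 0.18 N m of friction, stays where left; the stop is hard: it is reached when 0.25 to 0.5 N m is felt, and over about 1 N m is overtightened. A seated key has about 0.17 rad of play either way.
- screw3_top (a point): Top centre of screw 3's square brass head, turning with it: z up, x and y along the square's sides, x towards the white pointer line. 20 mm square, bevelled to 14 mm over the top 4 mm; stands 16 mm above a round flange (42 mm diameter), on which a seated key's mouth rests, 16 mm below this point. It neither rises nor sinks as it turns.
- screw3 (a joint): Turn of screw 3 in rad, growing clockwise seen from above; starts at 0 to 0.3. 0.8: half way, pointer at the yellow mark on the lid; 1.6: home at the stop, pointer at the red mark. About 0.18 N m of friction, stays where left; the stop is hard: it is reached when 0.25 to 0.5 N m is felt, and over about 1 N m is overtightened. A seated key has about 0.17 rad of play either way.
- screw4_top (a point): Top centre of screw 4's square brass head, turning with it: z up, x and y along the square's sides, x towards the white pointer line. 20 mm square, bevelled to 14 mm over the top 4 mm; stands 16 mm above a round flange (42 mm diameter), on which a seated key's mouth rests, 16 mm below this point. It neither rises nor sinks as it turns.
- screw4 (a joint): Turn of screw 4 in rad, growing clockwise seen from above; starts at 0 to 0.3. 0.8: half way, pointer at the yellow mark on the lid; 1.6: home at the stop, pointer at the red mark. About 0.18 N m of friction, stays where left; the stop is hard: it is reached when 0.25 to 0.5 N m is felt, and over about 1 N m is overtightened. A seated key has about 0.17 rad of play either way.
- tray: Fixed grey tray plate 130 x 130 x 6 mm with two dishes on it; origin under its centre.
- dish1: Closed culture dish, 64 mm diameter, 15 mm tall, on the tray: a bystander, leave alone.
- dish2: Closed culture dish, 64 mm diameter, 15 mm tall, on the tray: a bystander, leave alone.
- jar: Small jar, 48 mm diameter, 65 mm tall: a bystander, leave alone.
- beaker: Glass beaker, 64 mm diameter, 75 mm tall: a bystander, leave alone.
- tube_rack: Orange tube rack, 60 x 130 mm, 74 mm tall: a bystander, leave alone.
- gasket: Spare blue gasket ring, 72 mm outside diameter, 6 mm thick: a bystander, leave alone.
- screwdriver: Screwdriver lying on the bench; origin at its middle: a bystander, leave alone.
Not all that is in view belongs to the job. What is shaped like the chamber but orange is not meant. There is more than one size of the key; the one meant has the size given above.

How it is judged (in metres and radians):
On the way, in this order (a step that is already met when the one before it is completed fails the run):
1. first pass done: every screw turned to about half way (0.5 to 1.25 rad) (value of joint screw1 between 0.5 and 1.25 rad and value of joint screw2 between 0.5 and 1.25 rad and value of joint screw3 between 0.5 and 1.25 rad and value of joint screw4 between 0.5 and 1.25 rad), for 0.1 s.
2. second pass done: every screw home (beyond 1.5 rad) (value of joint each of screw1, screw2, screw3, screw4 above 1.5 rad), for 0.2 s.
At the end, for the whole second after the job is handed in: All four screws read more than 1.5 rad (1.6 is home), and the key stands upright (within 0.1 rad) at rest and released on its mat, its axis within 35 mm of the mat's centre (all of step 2 and horizontal distance between key and mat below 0.035 m and angle between key's own z axis and vertical below 0.1 rad and z of key in the frame of mat between 0 and 0.012 m and linear speed of key below 0.02 m/s and contact force between the fingers and key below 0.1 N); the robot touches nothing.
It fails at once if a screw goes beyond 1.25 rad while another is still below 0.5 rad (a screw run ahead instead of two passes) ((value of joint screw1 above 1.25 rad and value of joint any of screw2, screw3, screw4 below 0.5 rad) or (value of joint screw2 above 1.25 rad and value of joint any of screw1, screw3, screw4 below 0.5 rad) or (value of joint screw3 above 1.25 rad and value of joint any of screw1, screw2, screw4 below 0.5 rad) or (value of joint screw4 above 1.25 rad and value of joint any of screw1, screw2, screw3 below 0.5 rad)).
It fails at once if not crosswise: two neighbouring screws beyond 0.5 rad while the other two are below 0.4 rad, or two neighbours beyond 1.5 rad while the other two are below 1.35 rad (((value of joint each of screw1, screw2 above 0.5 rad and value of joint each of screw3, screw4 below 0.4 rad) or (value of joint each of screw2, screw3 above 0.5 rad and value of joint each of screw1, screw4 below 0.4 rad) or (value of joint each of screw3, screw4 above 0.5 rad and value of joint each of screw1, screw2 below 0.4 rad) or (value of joint each of screw4, screw1 above 0.5 rad and value of joint each of screw2, screw3 below 0.4 rad)) or ((value of joint each of screw1, screw2 above 1.5 rad and value of joint each of screw3, screw4 below 1.35 rad) or (value of joint each of screw2, screw3 above 1.5 rad and value of joint each of screw1, screw4 below 1.35 rad) or (value of joint each of screw3, screw4 above 1.5 rad and value of joint each of screw1, screw2 below 1.35 rad) or (value of joint each of screw4, screw1 above 1.5 rad and value of joint each of screw2, screw3 below 1.35 rad))).
It fails at once if a screw overtightened or rammed: the contact forces between the key and the chamber with its screws add up to more than 250 N (about 1.1 N m on a screw) (contact force between key and chamber above 250 N).
It fails at once if the hand or arm touches the chamber or its screws (only the key may) (contact force between any of the fingers, the arm and chamber above 2 N).
It fails at once if a bystander moved by more than 30 mm (distance of any of dish1, dish2, jar, beaker, tube_rack, gasket, screwdriver from where it was at the start of the episode above 0.03 m).
It also fails if it takes over 72 s, if anything falls off the work surface, if the arm or the gripper's body presses on something with over 40 N, if the wrist force passes 120 N, or if a joint passes its speed limit or range.

## Working session

There is one attempt and no reset: what is moved stays moved. The work goes in short steps, Python scripts to look and compute and a tool call to move; the robot and the scene stay as the last step left them, time stands still between calls to the robot, and variables do not carry over. Pictures are saved under pics/ and viewed, and the job is handed in when it is done.

Besides the shell and the picture viewer there is one more tool, called after "Call:" as name(argument=value, ...), one argument or row to a line, values as JSON. servo_tool: Moves the arm, as the interface text tells. Its arguments: {"type":"object","properties":{"delta_pos":{"type":"array","items":{"type":"array","items":{"type":"number"}}},"dr":{"type":"array","items":{"type":"array","items":{"type":"number"}}},"jaw":{"type":"array","items":{"type":"number"}},"squeeze":{"type":"number"}},"required":["delta_pos","dr","jaw"]}

```bash
ls; mkdir -p pics
python3 - <<'E'
from plant import arm, imaging
import cv2,numpy as np
np.set_printoptions(precision=4,suppress=True)
for n in ["scene","top"]:
    p=imaging.read_camera(n)
    cv2.imwrite(f"pics/{n}0.png",p["image"][:,:,::-1])
    print(n,p["camera_matrix"],p["position"],p["attitude"],[k for k in p])
    for t in ["chamber","key","mat","screw1_top","tray","jar","beaker","tube_rack","gasket"]:
        try: print(t,[(d["pixel"],round(d["score"],2)) for d in imaging.recognise(t,p)][:5])
        except Exception as e: print(t,e)
print(arm.state())
E
```

```text
pics
scene [[556.8178   0.     318.927 ]
 [  0.     556.8178 235.6023]
 [  0.       0.       1.    ]] [1.1403 0.4802 0.8396] [[-0.6821 -0.4843  0.5479]
 [ 0.7309 -0.4726  0.4923]
 [ 0.0205  0.7363  0.6764]] ['image', 'camera_matrix', 'position', 'attitude', 'shot']
chamber [([315.9, 171.1], 0.7), ([180.9, 270.1], 0.7), ([337.3, 247.7], 0.63)]
key [([248.2, 198.7], 0.7), ([466.6, 329.4], 0.34)]
mat [([248.3, 217.3], 0.71), ([497.6, 355.5], 0.46), ([425.0, 439.9], 0.34)]
screw1_top [([365.1, 292.2], 0.77), ([331.6, 171.6], 0.59), ([245.9, 335.8], 0.17)]
tray [([480.2, 350.4], 0.64)]
jar [([340.6, 400.8], 0.55), ([245.0, 335.4], 0.32)]
beaker [([179.7, 269.1], 0.97), ([341.1, 244.0], 0.34)]
tube_rack [([244.6, 337.8], 0.8), ([381.3, 256.1], 0.41)]
gasket [([446.0, 424.8], 0.88)]
top [[455.1104   0.     318.739 ]
 [  0.     455.1104 237.5622]
 [  0.       0.       1.    ]] [ 0.387  -0.0585  1.0888] [[-0.005   0.9879 -0.1549]
 [-0.9999 -0.0069 -0.012 ]
 [-0.0129  0.1548  0.9879]] ['image', 'camera_matrix', 'position', 'attitude', 'shot']
chamber [([417.9, 340.9], 0.95), ([289.2, 244.2], 0
[... 183 characters left out ...]
5.4], 0.84), ([266.0, 232.3], 0.71)]
tray [([181.2, 285.6], 0.58)]
jar []
beaker [([389.6, 150.3], 0.73)]
tube_rack [([305.4, 151.4], 0.68)]
gasket [([173.7, 199.8], 0.73)]
{'t': 1.0, 'q': array([-75.2304,  18.3111,  89.6398,  -0.002 ,  72.0437,  -1.1459]), 'dq': array([-0.0476, -0.0267, -0.0858,  0.1321, -0.0126, -0.0577]), 'tau': array([  0.0014, -41.5409, -23.4425,   0.0002,   0.0002,  -0.    ]), 'eef_pos': array([ 0.1577, -0.553 ,  0.2313]), 'eef_rot': array([[-0.    ,  0.2742, -0.9617],
       [-0.0001, -0.9617, -0.2742],
       [-1.    ,  0.0001,  0.    ]]), 'contact_force': array([-0.3814,  0.2908, -0.8419]), 'moment': array([0.025 , 0.0011, 0.0361]), 'grip_width': 1.0035369349339531}
```

View pics/scene0.png

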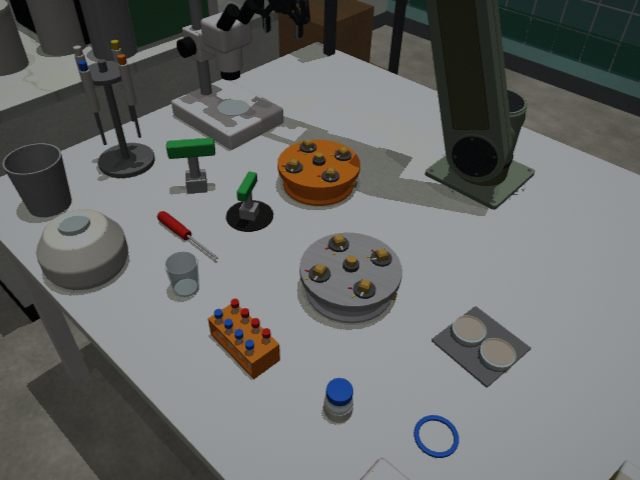

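View pics/top0.png

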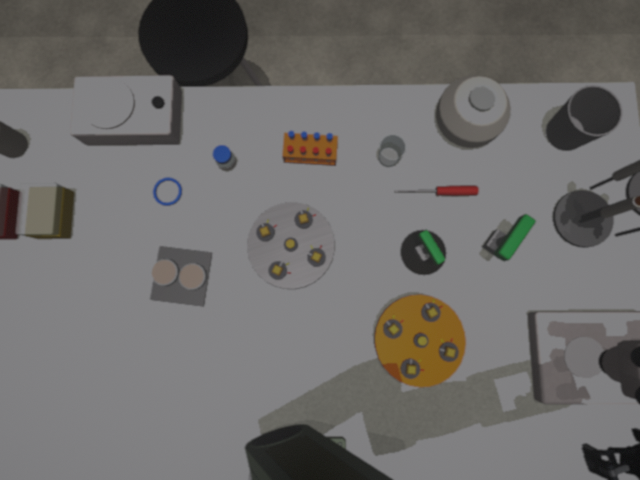

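```bash
cat > h.py <<'E'
from plant import arm, imaging
import cv2,numpy as np,time
np.set_printoptions(precision=4,suppress=True)
def ray(p,px):
    K=p["camera_matrix"]; d=np.linalg.inv(K)@np.array([px[0],px[1],1.0])
    d=np.array([d[0],-d[1],-d[2]]); return np.array(p["position"]),np.array(p["attitude"])@d
def onz(p,px,z):
    o,d=ray(p,px); return o+d*(z-o[2])/d[2]
def proj(p,X):
    c=np.array(p["attitude"]).T@(np.asarray(X,float)-np.array(p["position"]))
    u=np.array(p["camera_matrix"])@np.array([c[0],-c[1],-c[2]]); return u[:2]/u[2]
def crop(p,name,c,w,h,s):
    x0,y0=int(c[0]-w/2),int(c[1]-h/2)
    im=p["image"][max(y0,0):y0+h,max(x0,0):x0+w,::-1]
    im=cv2.resize(im,None,fx=s,fy=s,interpolation=cv2.INTER_CUBIC); cv2.imwrite(f"pics/{name}.png",np.clip(im.astype(float)*1.5,0,255).astype(np.uint8)); print(name,"origin",x0,y0,"scale",s)
E
python3 - <<'E'
from h import *
p=imaging.read_camera("top"); crop(p,"t1",(291,246),100,75,8); crop(p,"t2",(424,250),80,60,10)
p=imaging.read_camera("scene"); crop(p,"s1",(350,270),120,90,6); crop(p,"s2",(248,205),80,60,10)
E
```

```text
t1 origin 241 208 scale 8
t2 origin 384 220 scale 10
s1 origin 290 225 scale 6
s2 origin 208 175 scale 10
```

View pics/t1.png

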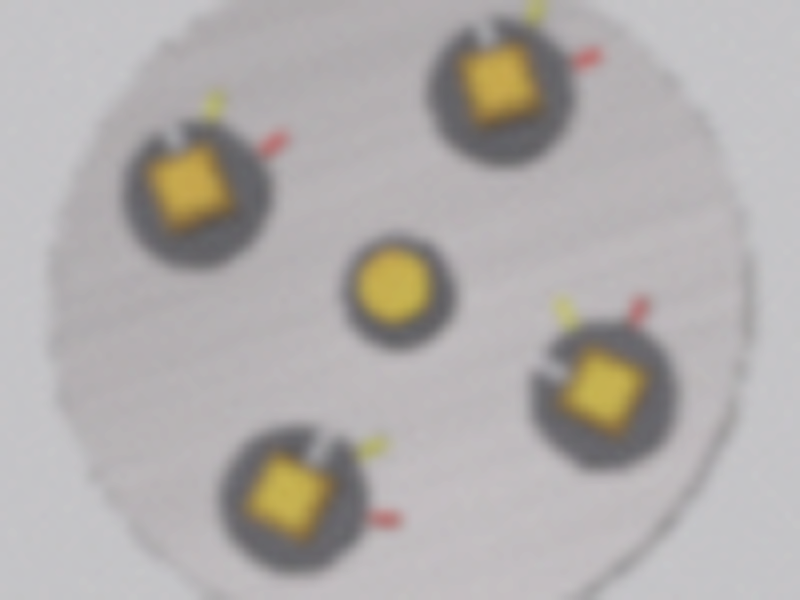

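View pics/t2.png

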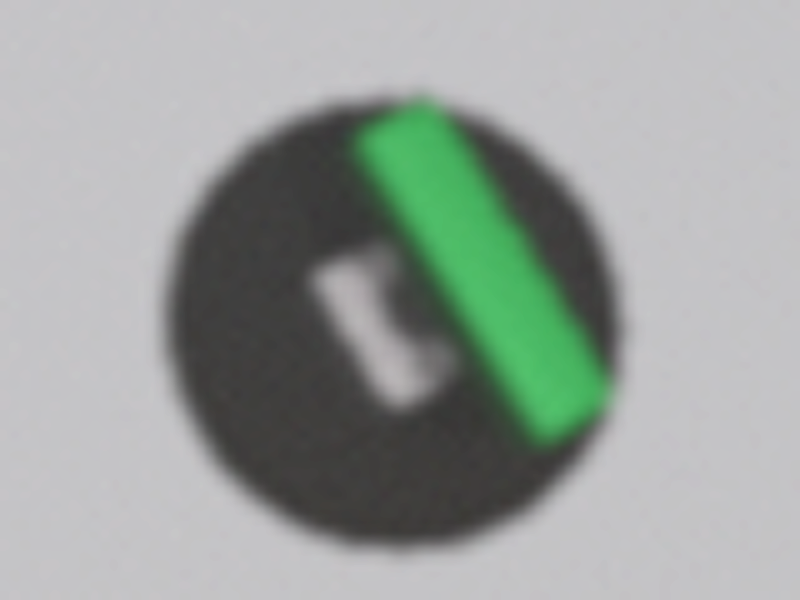

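View pics/s1.png

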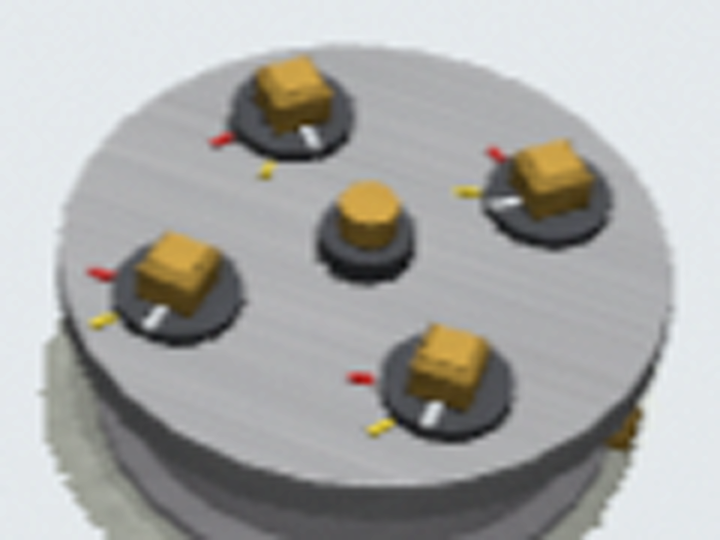

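View pics/s2.png

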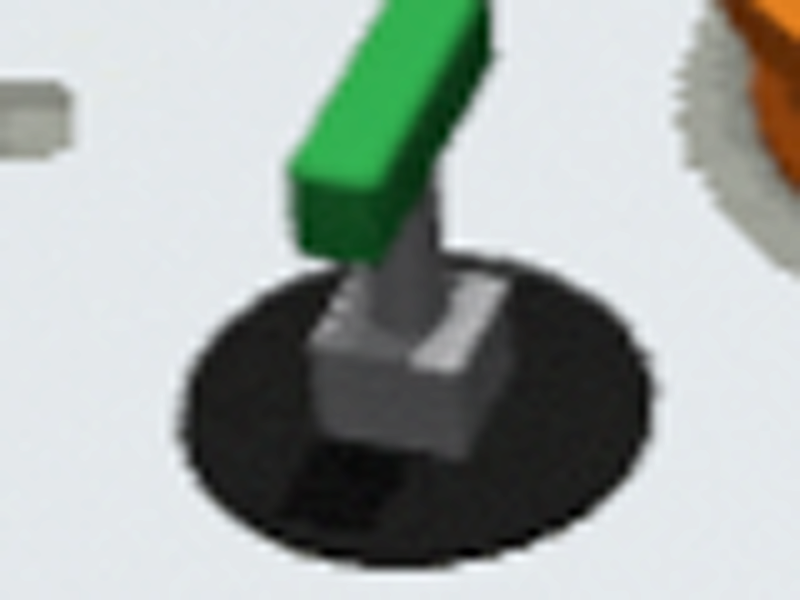

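```bash
cat > meas.py <<'E'
from h import *
from scipy.optimize import least_squares
pt=imaging.read_camera("top"); ps=imaging.read_camera("scene")
def hsv(p): return cv2.cvtColor(p["image"],cv2.COLOR_RGB2HSV).astype(int)
C0=onz(pt,(291,246),0.065); print("C0",C0)
# approx screw positions from top crop
S0=[onz(pt,(241+u/8,208+v/8),0.07) for u,v in [(500,95),(197,195),(295,500),(605,395)]]
def contour(p,c):
    H=hsv(p); u=proj(p,c); h,s,v=H[...,0],H[...,1],H[...,2]
    R=20
    m=np.zeros(h.shape,np.uint8); x,y=int(round(u[0])),int(round(u[1]))
    dark=((v<0.62*np.median(v[y-40:y+40,x-40:x+40]))|((s>110)&(h>14)&(h<35))).astype(np.uint8)
    m[y-16:y+17,x-16:x+17]=dark[y-16:y+17,x-16:x+17]
    return m,H
def sub(p,c):  # subpixel radial edge points of flange on gray
    g=cv2.GaussianBlur(p["image"],(0,0),0.7).astype(float)
    gray=g.min(axis=2); hs=hsv(p); out=[]
    for a in np.arange(0,2*np.pi,0.1):
        rs=np.linspace(0.014,0.028,57)
        q=np.array([proj(p,c+np.array([r*np.cos(a),r*np.sin(a),0])) for r in rs]).astype(np.float32)
        val=cv2.remap(gray.astype(np.float32),q[:,0].reshape(1,-1),q[:,1].reshape(1,-1),cv2.INTER_LINEAR)[0]
        colr=cv2.remap((g.max(axis=2)-g.min(axis=2)).astype(np.float32),q[:,0].reshape(1,-1),q[:,1].reshape(1,-1),cv2.INTER_LINEAR)[0]
        d=np.diff(val); i=d.argmax()
        if d[i]>2 and colr[max(i-12,0):i+12].max()<25: out.append(q[i])
    return np.array(out)
res=[]
for c in S0:
    c=c.copy()
    for it in range(3):
        e1=sub(pt,c); e2=sub(ps,c)
        def f(X):
            r=[]
            for p,e in((pt,e1),(ps,e2)):
                for q in e:
                    w=onz(p,q,X[2]); r.append(np.hypot(*(w[:2]-X[:2]))-X[3])
            return np.array(r)*1000
        s=least_squares(f,[c[0],c[1],0.068,0.021],loss='soft_l1'); c=s.x[:3]
    res.append(s.x); print("screw",s.x,len(e1),len(e2),"rms",np.sqrt(np.mean(f(s.x)**2)))
res=np.array(res); cc=res[:,:2].mean(0); print("centre",cc,"radii",np.hypot(*(res[:,:2]-cc).T))
print("angles",np.degrees(np.arctan2(*(res[:,:2]-cc).T[::-1])))
for n,p in(("top",pt),("scene",ps)):
  H=hsv(p);h,s,v=H[...,0],H[...,1],H[...,2]
  for i,r in enumerate(res):
    x,y=proj(p,r[:3]).round().astype(int)
    yy,xx=np.mgrid[y-22:y+23,x-22:x+23]
    hh,ss,vv=(a[y-22:y+23,x-22:x+23] for a in(h,s,v))
    W=np.array([[onz(p,(xx[j,k],yy[j,k]),0.0655)[:2] for k in range(45)] for j in range(45)])-r[:2]
    rad=np.hypot(W[...,0],W[...,1])
    W2=np.array([[onz(p,(xx[j,k],yy[j,k]),r[2])[:2] for k in range(45)] for j in range(45)])-r[:2]
    rad2=np.hypot(W2[...,0],W2[...,1])
    o=[]
    for nm,m in(("y",(ss>60)&(hh>20)&(hh<38)&(rad>.0215)&(rad<.033)),("r",(ss>60)&((hh<9)|(hh>170))&(rad>.0215)&(rad<.033))):
        w=vv*0+ss*m
        d=(W*w[...,None]).sum((0,1)); o.append((nm,int(m.sum()),round(float(np.degrees(np.arctan2(d[1],d[0]))),1)))
    m=(ss<50)&(vv>np.median(vv)*0.72)&(rad2<.0195)&(rad2>.009)
    d=(W2*(vv*m)[...,None]).sum((0,1)); o.append(("w",int(m.sum()),round(float(np.degrees(np.arctan2(d[1],d[0]))),1)))
    print(n,i,o)
# key & mat
H=hsv(pt);m=((H[...,1]>90)&(H[...,0]>45)&(H[...,0]<80)).astype(np.uint8)
for c in cv2.findContours(m,cv2.RETR_EXTERNAL,cv2.CHAIN_APPROX_NONE)[0]:
    if len(c)>20:
        b=cv2.boxPoints(cv2.minAreaRect(c)); w=np.array([onz(pt,q,0.1)[:2] for q in b]); e=w[1]-w[0],w[2]-w[1]
        L=max(e,key=np.linalg.norm); print("green",b.mean(0),w.mean(0),"len",[np.linalg.norm(k) for k in e],"ang",np.degrees(np.arctan2(L[1],L[0]))%180)
for p in(pt,ps):
    print("mat cands",[onz(p,d["pixel"],.004)[:2] for d in imaging.recognise("mat",p)[:1]])
    for nm,z in (("beaker",.04),("tube_rack",.05),("jar",.04),("gasket",0),("screwdriver",.01),("tray",0)):
        d=imaging.recognise(nm,p)
        if d: print(nm,onz(p,d[0]["pixel"],z)[:2],round(d[0]["score"],2))
E
python3 meas.py
```

```text
C0 [0.5285 0.017  0.065 ]
screw [ 0.5904 -0.0105  0.0633  0.0213] 36 45 rms 1.268421303702931
screw [0.5619 0.0768 0.0639 0.0215] 30 49 rms 0.9498219916310542
screw [0.4744 0.0477 0.0631 0.0211] 48 43 rms 0.8816232357404441
screw [ 0.5033 -0.0397  0.0634  0.0211] 48 44 rms 0.9626778238168787
centre [0.5325 0.0186] radii [0.0648 0.0652 0.0649 0.0652]
angles [ -26.6787   63.2457  153.3842 -116.6106]
top 0 [('y', 5, -22.3), ('r', 5, -67.9), ('w', 5, 15.4)]
top 1 [('y', 5, -12.0), ('r', 4, -57.2), ('w', 6, 22.0)]
top 2 [('y', 4, -57.0), ('r', 3, -102.7), ('w', 8, -25.0)]
top 3 [('y', 4, 24.3), ('r', 3, -22.5), ('w', 8, 64.3)]
scene 0 [('y', 14, -38.2), ('r', 8, -62.3), ('w', 7, 6.9)]
scene 1 [('y', 10, -12.2), ('r', 9, -52.4), ('w', 9, 18.6)]
scene 2 [('y', 15, -87.6), ('r', 6, -99.3), ('w', 8, -44.8)]
scene 3 [('y', 13, 12.2), ('r', 7, -16.6), ('w', 6, 76.4)]
green [431.9123 246.4353] [ 0.5208 -0.2937] len [np.float64(0.02398198170179099), np.float64(0.08029707072211148)] ang 29.41374469645507
green [515.8113 236.6604] [ 0.5413 -0.4779] len [np.float64(0.11043238646066708), np.float64(0.0296931067279848)] ang 143.32173573346364
mat cands [array([ 0.5197, -0.2771])]
beaker [ 0.6008 -0.0058] 0.69
tube_rack [ 0.7654 -0.0216] 0.87
jar [0.7429 0.1829] 0.63
gasket [0.6952 0.3082] 0.79
screwdriver [ 0.509  -0.0465] 0.71
tray [0.4463 0.2829] 0.94
mat cands [array([ 0.5389, -0.283 ])]
beaker [ 0.754  -0.2274] 0.81
tube_rack [ 0.7789 -0.0098] 0.76
jar [0.7516 0.1881] 0.82
gasket [0.6995 0.33  ] 0.7
screwdriver [ 0.6682 -0.3771] 0.66
tray [0.4763 0.2865] 0.81
```

```bash
cat > m2.py <<'E'
exec(open('meas.py').read().split("res=[]")[0])
for n,p in(("top",pt),("scene",ps)):
  for z in(.065,.069):
    o=[]
    for c in S0:
      c=c.copy();c[2]=z
      for it in range(3):
        e=sub(p,c)
        f=lambda X:[1000*(np.hypot(*(onz(p,q,z)[:2]-X[:2]))-.021) for q in e]
        s=least_squares(f,c[:2],loss='soft_l1');c[:2]=s.x
      o.append(s.x)
    o=np.array(o);print(n,z,o.ravel(),"centre",o.mean(0))
# mat, per camera
for n,p,u in(("top",pt,(416,252)),("scene",ps,(248,215))):
    m=(p["image"].max(2)<45).astype(np.uint8)
    H=hsv(p); print(n,p["image"][u[1]+10,u[0]-10])
    cs=[c for c in cv2.findContours(m,cv2.RETR_EXTERNAL,cv2.CHAIN_APPROX_NONE)[0] if cv2.pointPolygonTest(cv2.convexHull(c),(float(u[0]),float(u[1]+8)),False)>0]
    for c in cs:
        w=np.array([onz(p,q[0],.004)[:2] for q in cv2.convexHull(c)])
        s=least_squares(lambda X:1000*(np.hypot(*(w-X[:2]).T)-.055),w.mean(0),loss='soft_l1'); print("mat",s.x,len(c),np.abs(s.fun).mean())
    m=((H[...,1]>90)&(H[...,0]>45)&(H[...,0]<80)).astype(np.uint8)
    for c in cv2.findContours(m,cv2.RETR_EXTERNAL,cv2.CHAIN_APPROX_NONE)[0]:
        if len(c)>20: print("green",c.reshape(-1,2).min(0),c.reshape(-1,2).max(0),c.reshape(-1,2).mean(0))
print([proj(ps,[.5208+.04*a*np.cos(.513)-.011*b*np.sin(.513),-.2937+.04*a*np.sin(.513)+.011*b*np.cos(.513),.1]) for a in(1,-1) for b in (1,-1)])
E
python3 m2.py
```

```text
C0 [0.5285 0.017  0.065 ]
top 0.065 [ 0.5903 -0.0109  0.5614  0.0765  0.4743  0.0476  0.5032 -0.04  ] centre [0.5323 0.0183]
top 0.069 [ 0.5896 -0.0116  0.5609  0.0757  0.474   0.0469  0.5028 -0.04  ] centre [0.5318 0.0177]
scene 0.065 [ 0.5918 -0.0092  0.5628  0.0779  0.4763  0.049   0.5043 -0.0379] centre [0.5338 0.0199]
scene 0.069 [ 0.5947 -0.0068  0.5654  0.0799  0.4797  0.0511  0.5076 -0.0356] centre [0.5368 0.0221]
top [43 42 42]
mat [ 0.522  -0.3003] 128 2.6037731468363257
green [419 231] [444 264] [431.8158 246.6053]
green [498 215] [534 258] [515.8969 236.7629]
scene [11 10 10]
mat [ 0.523  -0.2902] 228 5.626409024204592
green [237 172] [256 201] [246.7101 186.2174]
green [167 138] [214 158] [190.4918 147.6557]
green [201   0] [208  17] [204.561    7.8293]
green [128   0] [190  46] [157.4674  18.0815]
[array([245.4585, 192.0288]), array([235.7037, 190.3707]), array([257.2561, 170.6913]), array([247.9166, 169.1694])]
```

Call:
servo_tool(
  delta_pos=[
    [10,48,0],
    [25,95,0],
    [60,130,0],
    [105,150,0],
    [150,168,0],
  ],
  dr=[
    [0,0,3],
    [0,0,6],
    [0,0,9],
    [0,0,12],
    [0,0,13.5],
  ],
  jaw=[1,1,1,1,1],
  squeeze=80,
)

```text
t: 2.5
eef_pos: [0.3087, -0.3836, 0.232]
eef_rot: [[0.001, 0.492, -0.871], [-0.001, -0.871, -0.492], [-1.0, 0.002, -0.0]]
contact_force: [0.7, -1.7, 0.7]
grip_width: 0.996
```

Call:
servo_tool(
  delta_pos=[
    [45,19,0],
    [90,38,0],
    [135,58,-20],
    [180,78,-50],
    [214.8,93,-80],
  ],
  dr=[
    [0,0,0],
    [0,0,0],
    [0,0,0],
    [0,0,0],
    [0,0,0],
  ],
  jaw=[1,1,1,1,1],
)

```text
t: 3.0
eef_pos: [0.5183, -0.294, 0.1569]
eef_rot: [[0.003, 0.492, -0.871], [-0.002, -0.871, -0.492], [-1.0, 0.003, -0.001]]
contact_force: [-1.2, -0.7, -1.0]
grip_width: 1.0
```

Run:
```python
from h import *
print(arm.state()["eef_pos"],arm.state()["q"])
p=imaging.read_camera("top"); crop(p,"t3",(424,250),120,90,6); print(proj(p,arm.state()["eef_pos"]))
p=imaging.read_camera("scene"); crop(p,"s3",(248,180),160,120,5);print(proj(p,arm.state()["eef_pos"]))
```

```text
[ 0.5183 -0.294   0.1569] [-30.6656  23.1987  93.3716  -0.0052  63.2505  29.8713]
t3 origin 364 205 scale 6
[435.8742 243.0002]
s3 origin 168 120 scale 5
[246.8726 160.4938]
```

View pics/t3.png

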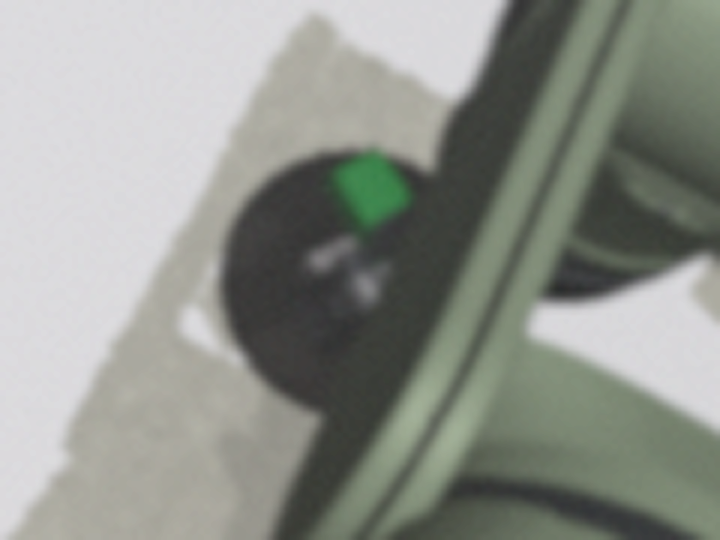

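View pics/s3.png

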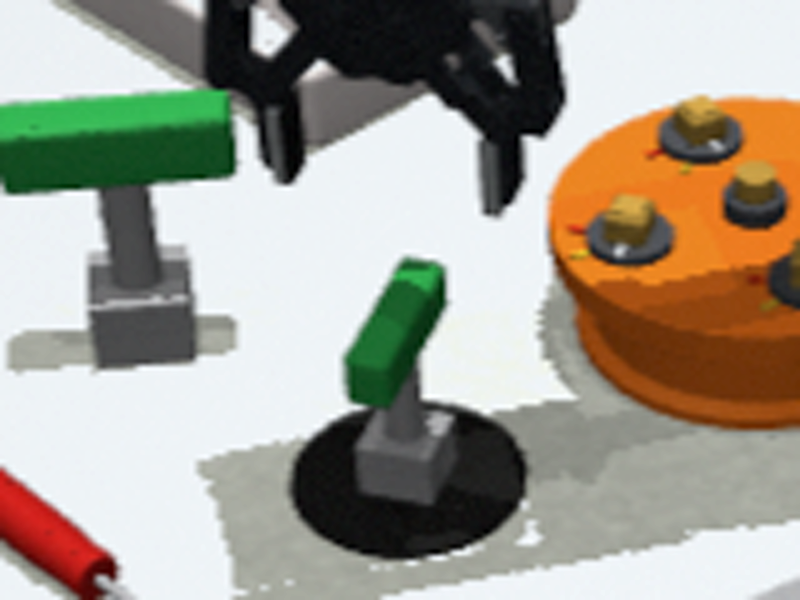

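Call:
servo_tool(
  delta_pos=[
    [0,0,-25],
    [0,0,-60],
    [0,0,-87],
    [0,0,-87],
    [0,0,-87],
  ],
  dr=[
    [0,0,0],
    [0,0,0],
    [0,0,0],
    [0,0,0],
    [0,0,0],
  ],
  jaw=[1,1,1,0.6,0],
)

```text
t: 3.6
eef_pos: [0.5159, -0.2954, 0.0706]
eef_rot: [[0.0, 0.491, -0.871], [-0.0, -0.871, -0.491], [-1.0, 0.001, -0.0]]
contact_force: [-0.3, 1.0, -0.3]
grip_width: 0.693
```

Call:
servo_tool(
  delta_pos=[
    [0,0,0],
    [0,0,0],
    [0,0,0],
    [0,0,0],
  ],
  dr=[
    [0,0,0],
    [0,0,0],
    [0,0,0],
    [0,0,0],
  ],
  jaw=[0,0,0,0],
)

```text
t: 4.0
eef_pos: [0.5172, -0.296, 0.0717]
eef_rot: [[0.004, 0.491, -0.871], [-0.003, -0.871, -0.491], [-1.0, 0.005, -0.002]]
contact_force: [0.4, -2.5, 7.0]
grip_width: 0.239
```

Run:
```python
from h import *
s=arm.state();print({k:s[k] for k in("t","eef_pos","contact_force","moment","grip_width")})
p=imaging.read_camera("scene"); crop(p,"s4",(248,180),160,120,5)
```

```text
{'t': 4.0, 'eef_pos': array([ 0.5172, -0.296 ,  0.0717]), 'contact_force': array([ 0.3678, -2.5291,  6.9921]), 'moment': array([-0.2896, -0.03  ,  0.0044]), 'grip_width': 0.2393010836674292}
s4 origin 168 120 scale 5
```

View pics/s4.png

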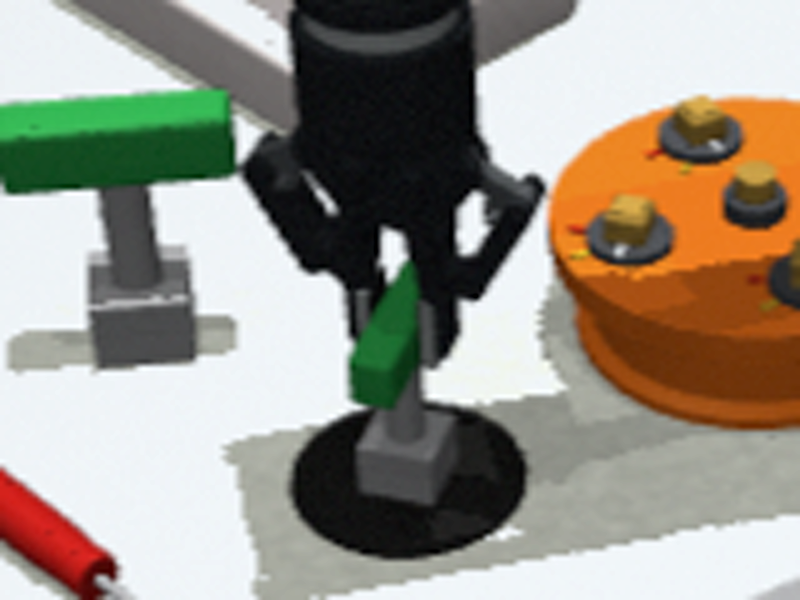

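Call:
servo_tool(
  delta_pos=[
    [0,0,5],
    [0,0,20],
    [0,0,60],
    [0,0,100],
    [0,0,120],
  ],
  dr=[
    [0,0,0],
    [0,0,0],
    [0,0,0],
    [0,0,0],
    [0,0,0],
  ],
  jaw=[0,0,0,0,0],
)

```text
t: 4.55
eef_pos: [0.5164, -0.295, 0.1927]
eef_rot: [[0.003, 0.491, -0.871], [-0.001, -0.871, -0.491], [-1.0, 0.002, -0.002]]
contact_force: [1.0, -0.3, -3.7]
grip_width: 0.241
```

Run:
```python
from h import *
s=arm.state();print({k:s[k] for k in("t","eef_pos","eef_rot","contact_force","moment","grip_width")})
p=imaging.read_camera("scene"); crop(p,"s5",(248,160),160,120,5)
p=imaging.read_camera("top"); crop(p,"t5",(424,250),160,120,5)
s=arm.state();print({k:s[k] for k in("t","eef_pos","contact_force","moment","grip_width")})
```

```text
{'t': 4.55, 'eef_pos': array([ 0.5164, -0.295 ,  0.1927]), 'eef_rot': array([[ 0.0027,  0.4912, -0.871 ],
       [-0.0013, -0.871 , -0.4912],
       [-1.    ,  0.0025, -0.0017]]), 'contact_force': array([ 0.961 , -0.3259, -3.6997]), 'moment': array([-0.0704, -0.0036, -0.0131]), 'grip_width': 0.24075351909615908}
s5 origin 168 100 scale 5
t5 origin 344 190 scale 5
{'t': 4.65, 'eef_pos': array([ 0.5169, -0.2953,  0.1926]), 'contact_force': array([ 0.2232, -0.7167, -3.6043]), 'moment': array([ 0.0104, -0.0233, -0.0116]), 'grip_width': 0.2421845331774503}
```

View pics/s5.png

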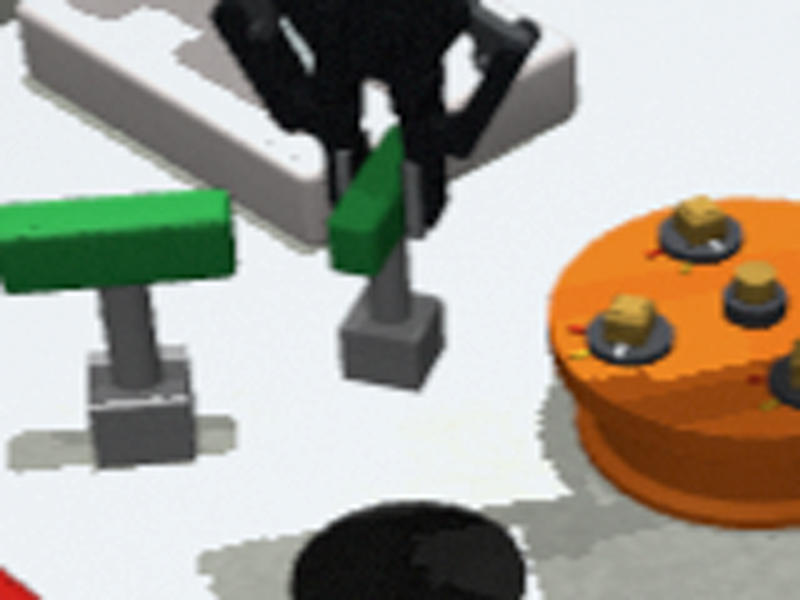

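View pics/t5.png

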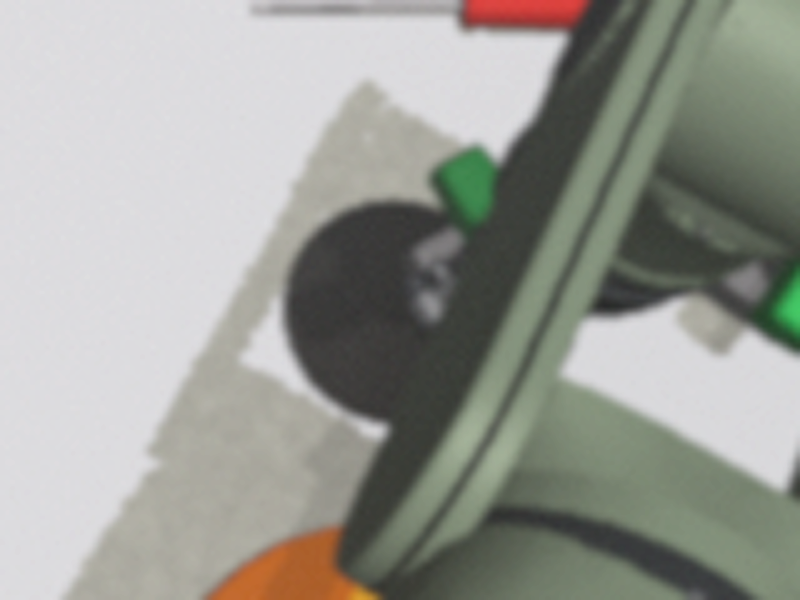

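Call:
servo_tool(
  delta_pos=[
    [0,45,0],
    [-5,93,0],
    [-10,141,0],
    [-16,190,0],
    [-22,239,0],
  ],
  dr=[
    [0,0,7],
    [0,0,14],
    [0,0,21],
    [0,0,28],
    [0,0,35.5],
  ],
  jaw=[0,0,0,0,0],
)

```text
t: 5.15
eef_pos: [0.4916, -0.0538, 0.1874]
eef_rot: [[-0.005, 0.908, -0.42], [0.001, -0.42, -0.908], [-1.0, -0.005, 0.001]]
contact_force: [0.6, 0.4, -5.1]
grip_width: 0.246
```

Call:
servo_tool(
  delta_pos=[
    [-7,40,0],
    [-14,80,0],
    [-21,99.5,-10],
    [-21,99.5,-20],
    [-21,99.5,-20],
  ],
  dr=[
    [0,0,0],
    [0,0,0],
    [0,0,0],
    [0,0,0],
    [0,0,0],
  ],
  jaw=[0,0,0,0,0],
)

```text
t: 5.65
eef_pos: [0.4705, 0.0436, 0.1669]
eef_rot: [[-0.007, 0.906, -0.423], [-0.001, -0.423, -0.906], [-1.0, -0.006, 0.004]]
contact_force: [0.1, 0.6, -3.3]
grip_width: 0.246
```

```bash
cat > look.py <<'E'
from h import *
import sys
n=sys.argv[1]; cs=eval(sys.argv[2]); ct=eval(sys.argv[3]) if len(sys.argv)>3 else None
s=arm.state();print({k:s[k] for k in("t","eef_pos","contact_force","moment")}, "psi",np.degrees(np.arctan2(s["eef_rot"][1,1],s["eef_rot"][0,1])),"q",s["q"])
p=imaging.read_camera("scene"); crop(p,"s"+n,cs,120,90,6)
if ct: p=imaging.read_camera("top"); crop(p,"t"+n,ct,120,90,6)
E
python3 look.py 6 "(372,240)" "(291,246)"
```

```text
{'t': 5.65, 'eef_pos': array([0.4705, 0.0436, 0.1669]), 'contact_force': array([ 0.1345,  0.6467, -3.2985]), 'moment': array([-0.0472,  0.0301,  0.0424])} psi -25.00353303160291 q [  3.9263  12.4652 107.9705  -0.0359  59.9546  28.9473]
s6 origin 312 195 scale 6
t6 origin 231 201 scale 6
```

View pics/s6.png

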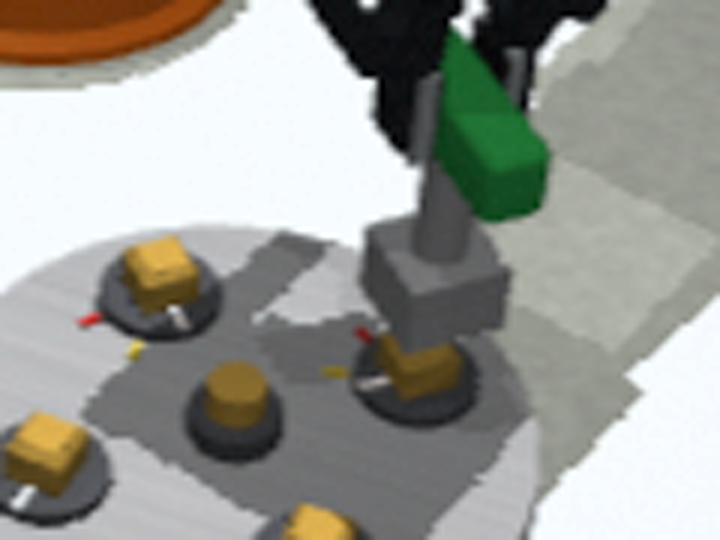

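View pics/t6.png

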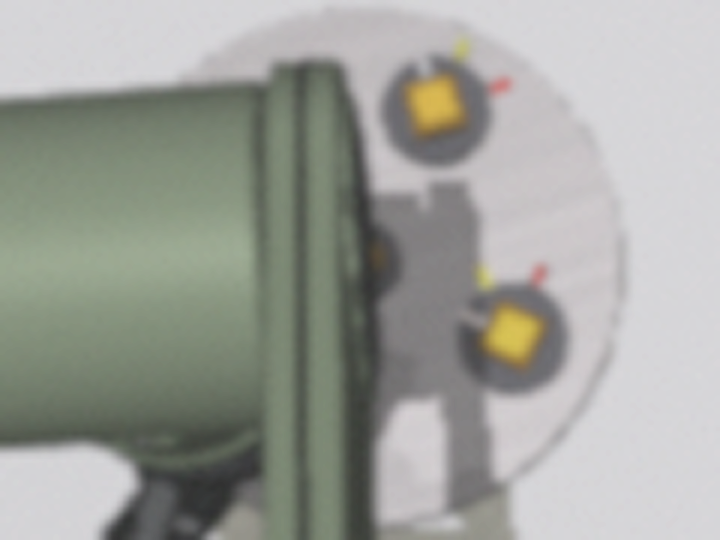

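```bash
cat > kfit.py <<'E'
from h import *
from scipy.optimize import least_squares
def kfit(p,pts,psi,zm,o,s=6):
    # pts: list of (u,v,ix,iy,top) crop coords, solve key xy in scene frame
    a=np.radians(psi);ex=np.array([np.cos(a),np.sin(a)]);ey=np.array([-ex[1],ex[0]])
    W=[]
    for (u,v,i,j,t) in pts:
        X=onz(p,(o[0]+(u+.5)/s-.5,o[1]+(v+.5)/s-.5),zm+(.026 if t else 0))[:2]
        W.append(X-.0175*(i*ex+j*ey))
    return np.array(W)
E
python3 - <<'E'
from kfit import *
p=imaging.read_camera("scene")
s=arm.state(); zm=s["eef_pos"][2]-.0677
for x in (0.47,.476):
  pass
# predicted corners for key at TCP+5.5*u
a=np.radians(-25);ex=np.array([np.cos(a),np.sin(a)]);ey=np.array([-ex[1],ex[0]])
k=s["eef_pos"][:2]+.0055*ey
for t in(1,0):
  for i in(1,-1):
    for j in(1,-1):
      q=proj(p,[*(k+.0175*(i*ex+j*ey)),zm+.026*t]); print(t,i,j,(q-[312,195])*6)
print("k",k)
E
```

```text
1 1 1 [404.7665 285.5771]
1 1 -1 [355.6238 215.1859]
1 -1 1 [504.3283 258.5903]
1 -1 -1 [453.4516 189.4549]
0 1 1 [397.0554 345.243 ]
0 1 -1 [348.8793 274.6881]
0 -1 1 [495.0531 318.1367]
0 -1 -1 [445.1959 248.8214]
k [0.4753 0.0478]
```

Run:
```python
from kfit import *
p=imaging.read_camera("scene")
s=arm.state(); zm=s["eef_pos"][2]-.0677
print(kfit(p,[(365,232,1,-1,1),(408,290,1,1,1),(510,265,-1,1,1),(367,283,1,-1,0),(410,350,1,1,0),(503,325,-1,1,0)],-25,zm,(312,195)))
crop(p,"z",(382,240),50,38,16)
```

```text
[[0.4793 0.0539]
 [0.4761 0.0487]
 [0.4764 0.0498]
 [0.4742 0.0534]
 [0.4741 0.051 ]
 [0.476  0.0505]]
z origin 357 221 scale 16
```

View pics/z.png

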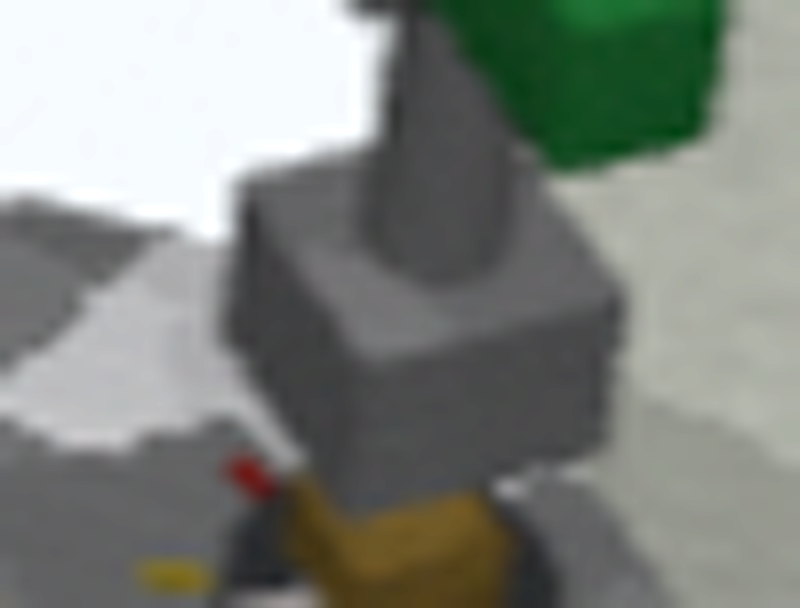

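Run:
```python
from kfit import *
p=imaging.read_camera("scene")
s=arm.state(); zm=s["eef_pos"][2]-.0677
w=kfit(p,[(238,180,1,-1,1),(358,358,1,1,1),(625,305,-1,1,1),(225,335,1,-1,0),(355,510,1,1,0),(605,445,-1,1,0)],-25,zm,(357,221),16)
print(w,w.mean(0),np.median(w,0))
# lid circle from saved initial images
for n in("top","scene"):
    q=imaging.read_camera(n); im=cv2.imread(f"pics/{n}0.png"); g=cv2.GaussianBlur(im,(0,0),1).astype(np.float32).min(2)
    c=np.array([.533,.019])
    for it in range(3):
        E=[]
        for a in np.radians(np.arange(0,360,3)):
            rs=np.linspace(.092,.108,65)
            P=np.array([proj(q,[c[0]+r*np.cos(a),c[1]+r*np.sin(a),.065]) for r in rs]).astype(np.float32)
            v=cv2.remap(g,P[:,:1].T.copy(),P[:,1:].T.copy(),cv2.INTER_LINEAR)[0]; d=np.abs(np.diff(v)); i=d.argmax(); 
            if d[i]>1.0: E.append(onz(q,P[i],.065)[:2])
        E=np.array(E)
        S=least_squares(lambda X:1000*(np.hypot(*(E-X[:2]).T)-X[2]),[*c,.1],loss='soft_l1'); c=S.x[:2]
    print(n,S.x,len(E),np.median(np.abs(S.fun)))
```

```text
[[0.4776 0.05  ]
 [0.4772 0.0479]
 [0.4797 0.05  ]
 [0.4767 0.05  ]
 [0.4747 0.0486]
 [0.4767 0.0484]] [0.4771 0.0492] [0.4769 0.0493]
top [0.5306 0.0462 0.1058] 16 3.6117028655027337
scene [0.5352 0.021  0.0989] 120 0.7318454101901406
```

Call:
servo_tool(
  delta_pos=[
    [0.8,0.7,-8],
    [0.8,0.7,-14],
    [0.8,0.7,-17],
    [0.8,0.7,-20],
    [0.8,0.7,-22],
  ],
  dr=[
    [0,0,0],
    [0,0,0],
    [0,0,0],
    [0,0,0],
    [0,0,0],
  ],
  jaw=[0,0,0,0,0],
)

```text
t: 6.5
eef_pos: [0.4734, 0.0442, 0.1474]
eef_rot: [[-0.001, 0.906, -0.424], [-0.001, -0.424, -0.906], [-1.0, -0.0, 0.001]]
contact_force: [0.6, -1.9, -3.4]
grip_width: 0.238
```

Call:
servo_tool(
  delta_pos=[
    [0,0,-3],
    [0,0,-6],
    [0,0,-8],
    [0,0,-9.5],
    [0,0,-11],
  ],
  dr=[
    [0,0,0],
    [0,0,0],
    [0,0,0],
    [0,0,0],
    [0,0,0],
  ],
  jaw=[0,0,0,0,0],
)

```text
t: 7.0
eef_pos: [0.4737, 0.0441, 0.1375]
eef_rot: [[0.0, 0.906, -0.424], [-0.001, -0.424, -0.906], [-1.0, 0.0, 0.0]]
contact_force: [-3.5, -3.0, 12.0]
grip_width: 0.244
```

```bash
python3 look.py 7 "(372,240)"
```

```text
{'t': 7.0, 'eef_pos': array([0.4737, 0.0441, 0.1375]), 'contact_force': array([-3.4504, -3.0224, 12.0064]), 'moment': array([-0.5308,  1.0423,  0.0067])} psi -25.07045419062759 q [  3.9553  14.3696 110.2777  -0.0422  55.3429  29.0498]
s7 origin 312 195 scale 6
```

View pics/s7.png

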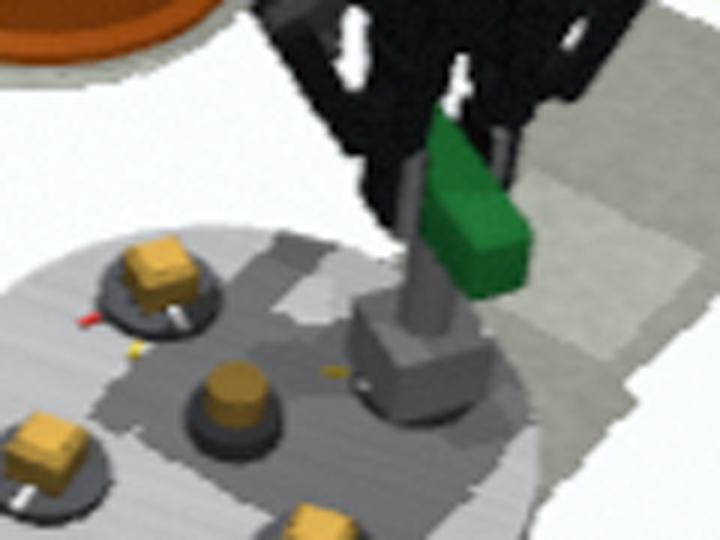

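Call:
servo_tool(
  delta_pos=[
    [-0.65,0.36,1],
    [-1.23,0.8,1],
    [-1.76,1.33,1],
    [-2.2,1.91,1],
    [-2.56,2.56,1],
  ],
  dr=[
    [0,0,-8],
    [0,0,-16],
    [0,0,-24],
    [0,0,-32],
    [0,0,-40],
  ],
  jaw=[0,0,0,0,0],
)

```text
t: 7.55
eef_pos: [0.4704, 0.0464, 0.1378]
eef_rot: [[-0.001, 0.417, -0.909], [-0.001, -0.909, -0.417], [-1.0, 0.001, 0.002]]
contact_force: [-2.0, -2.7, -0.7]
grip_width: 0.246
```

```bash
python3 look.py 8 "(372,240)"
```

```text
{'t': 7.55, 'eef_pos': array([0.4704, 0.0464, 0.1378]), 'contact_force': array([-2.0292, -2.7369, -0.6965]), 'moment': array([-0.7889,  0.4766,  0.1744])} psi -65.34750718764998 q [  4.2869  14.1383 110.5625  -0.0956  55.3807  69.6888]
s8 origin 312 195 scale 6
```

View pics/s8.png

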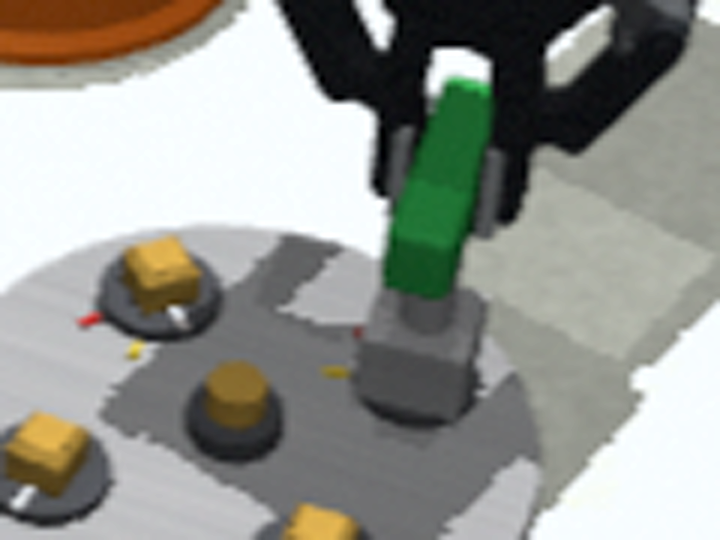

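Call:
servo_tool(
  delta_pos=[
    [0.2,-0.35,0],
    [0.4,-0.7,0],
    [0.4,-0.7,10],
    [0.4,-0.7,32],
    [30,-15,34],
  ],
  dr=[
    [0,0,4.5],
    [0,0,9],
    [0,0,9],
    [0,0,9],
    [0,0,0],
  ],
  jaw=[0,0,0,0,0],
)

```text
t: 8.1
eef_pos: [0.5003, 0.0335, 0.1747]
eef_rot: [[0.002, 0.425, -0.905], [0.002, -0.905, -0.425], [-1.0, -0.001, -0.003]]
contact_force: [0.8, 0.5, -4.3]
grip_width: 0.245
```

```bash
cat > tgt.py <<'E'
from h import *
import sys
K=[(.5917,-.0095),(.5628,.0777),(.4755,.0488),(.5044,-.0385)]
k=int(sys.argv[1]);psi=float(sys.argv[2]);d=.0053
s=arm.state();a=np.radians(psi);p0=np.degrees(np.arctan2(s["eef_rot"][1,1],s["eef_rot"][0,1]))
T=np.array(K[k])-d*np.array([-np.sin(a),np.cos(a)])
print("t",s["t"],"pos",s["eef_pos"],"F",s["contact_force"],"M",s["moment"],"psi",p0,"q",s["q"])
print("delta mm",(T-s["eef_pos"][:2])*1000,"to seat z",(.1378-s["eef_pos"][2])*1000,"turn",psi-p0)
E
python3 tgt.py 0 -74.6
```

```text
t 8.1 pos [0.5003 0.0335 0.1747] F [ 0.7636  0.497  -4.289 ] M [ 0.019  -0.1511  0.0067] psi -64.82129735241375 q [  2.4418  14.27   104.1892   0.1273  61.3933  67.2024]
delta mm [ 86.2686 -44.3749] to seat z -36.87328779946117 turn -9.778702647586243
```

Call:
servo_tool(
  delta_pos=[
    [40,-20,0],
    [75,-39,0],
    [86.3,-44.4,-8],
    [86.3,-44.4,-13],
    [86.3,-44.4,-13],
  ],
  dr=[
    [0,0,-4],
    [0,0,-8],
    [0,0,-9.8],
    [0,0,-9.8],
    [0,0,-9.8],
  ],
  jaw=[0,0,0,0,0],
)

```text
t: 8.6
eef_pos: [0.586, -0.012, 0.1576]
eef_rot: [[-0.004, 0.268, -0.963], [0.001, -0.963, -0.268], [-1.0, -0.002, 0.003]]
contact_force: [-0.5, -0.6, -3.5]
grip_width: 0.241
```

```bash
python3 tgt.py 0 -74.6; python3 look.py 9 "(340,240)" "(291,246)"
```

```text
t 8.6 pos [ 0.586  -0.012   0.1576] F [-0.5377 -0.6276 -3.4955] M [ 0.0502  0.0291 -0.0082] psi -74.47071301098721 q [-2.3155 22.5206 94.3767  0.0462 63.318  72.1342]
delta mm [0.6342 1.0471] to seat z -19.750639957471673 turn -0.12928698901278324
{'t': 8.6, 'eef_pos': array([ 0.586 , -0.012 ,  0.1576]), 'contact_force': array([-0.5377, -0.6276, -3.4955]), 'moment': array([ 0.0502,  0.0291, -0.0082])} psi -74.47071301098721 q [-2.3155 22.5206 94.3767  0.0462 63.318  72.1342]
s9 origin 280 195 scale 6
t9 origin 231 201 scale 6
```

View pics/s9.png

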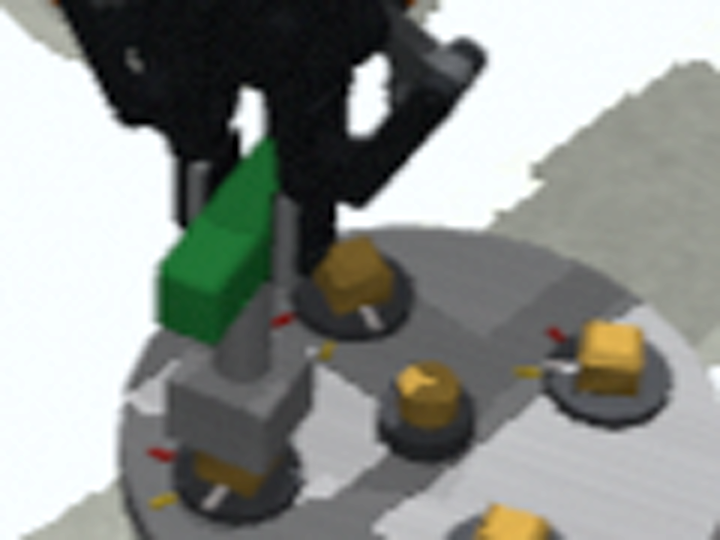

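View pics/t9.png

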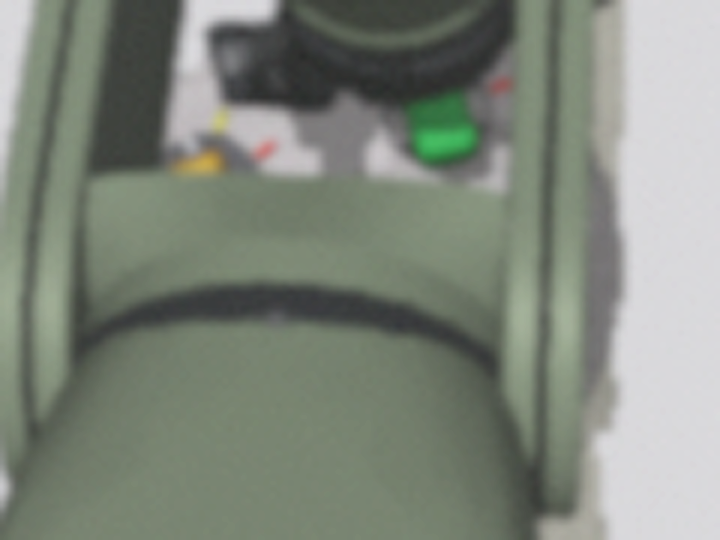

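Call:
servo_tool(
  delta_pos=[
    [0.6,1,-5],
    [0.6,1,-10],
    [0.6,1,-14],
    [0.6,1,-17],
    [0.6,1,-19.5],
  ],
  dr=[
    [0,0,0],
    [0,0,0],
    [0,0,0],
    [0,0,0],
    [0,0,0],
  ],
  jaw=[0,0,0,0,0],
)

```text
t: 9.2
eef_pos: [0.5878, -0.0114, 0.1389]
eef_rot: [[-0.001, 0.268, -0.963], [-0.0, -0.963, -0.268], [-1.0, -0.0, 0.001]]
contact_force: [-0.6, 0.6, -3.7]
grip_width: 0.242
```

```bash
python3 tgt.py 0 -74.6
```

```text
t 9.2 pos [ 0.5878 -0.0114  0.1389] F [-0.6319  0.5848 -3.7068] M [-0.0198  0.1297  0.0159] psi -74.46873194333224 q [-2.2295 23.5394 95.6939 -0.0077 60.8003 72.243 ]
delta mm [-1.1604  0.5036] to seat z -1.113873941922472 turn -0.13126805666775
```

Call:
servo_tool(
  delta_pos=[
    [-0.6,1,-0.8],
    [-0.6,1.7,-0.8],
    [-0.6,2.5,-0.8],
    [-0.4,3.2,-0.8],
    [-0.2,3.9,-0.8],
  ],
  dr=[
    [0,0,-8],
    [0,0,-16],
    [0,0,-24],
    [0,0,-32],
    [0,0,-40],
  ],
  jaw=[0,0,0,0,0],
)

```text
t: 9.7
eef_pos: [0.5873, -0.0081, 0.1379]
eef_rot: [[-0.002, -0.419, -0.908], [-0.001, -0.908, 0.419], [-1.0, 0.002, 0.001]]
contact_force: [0.0, -1.8, -6.1]
grip_width: 0.243
```

Call:
servo_tool(
  delta_pos=[
    [0.3,0.6,0],
    [0.3,0.6,0],
  ],
  dr=[
    [0,0,-7],
    [0,0,-7],
  ],
  jaw=[0,0],
)

```text
t: 9.9
eef_pos: [0.5876, -0.0076, 0.1379]
eef_rot: [[-0.002, -0.522, -0.853], [-0.001, -0.853, 0.522], [-1.0, 0.002, 0.001]]
contact_force: [-1.0, -2.1, -6.8]
grip_width: 0.241
```

```bash
python3 tgt.py 0 -122;python3 look.py 10 "(340,240)"
```

```text
t 9.9 pos [ 0.5876 -0.0076  0.1379] F [-0.9877 -2.1393 -6.769 ] M [-0.5655  0.192   0.0475] psi -121.44067344094904 q [ -1.818   23.6028  95.7534  -0.0865  60.7291 119.6651]
delta mm [-0.4281  0.8739] to seat z -0.09923194120287082 turn -0.5593265590509588
{'t': 9.9, 'eef_pos': array([ 0.5876, -0.0076,  0.1379]), 'contact_force': array([-0.9877, -2.1393, -6.769 ]), 'moment': array([-0.5655,  0.192 ,  0.0475])} psi -121.44067344094904 q [ -1.818   23.6028  95.7534  -0.0865  60.7291 119.6651]
s10 origin 280 195 scale 6
```

View pics/s10.png

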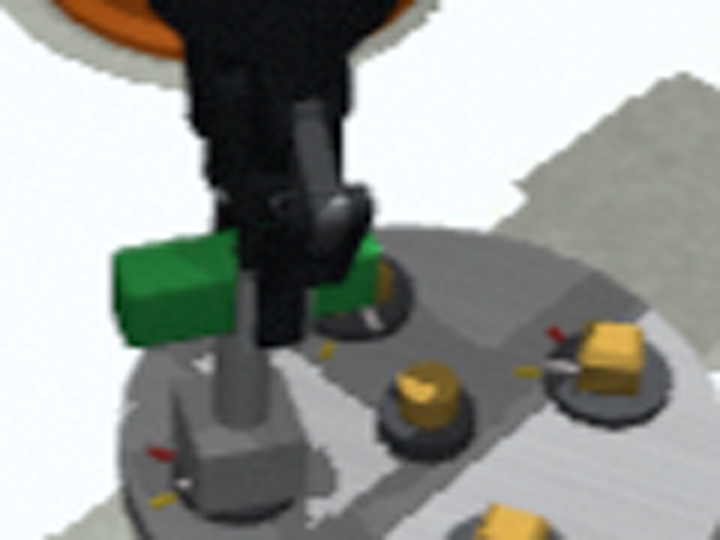

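Call:
servo_tool(
  delta_pos=[
    [-0.2,-0.4,0],
    [-0.4,-0.75,0],
    [-0.4,-0.75,10],
    [-0.4,-0.75,30],
    [-0.4,10,32],
  ],
  dr=[
    [0,0,4.5],
    [0,0,9],
    [0,0,9],
    [0,0,9],
    [0,0,17],
  ],
  jaw=[0,0,0,0,0],
)

```text
t: 10.45
eef_pos: [0.5898, 0.0024, 0.1739]
eef_rot: [[0.007, -0.248, -0.969], [-0.0, -0.969, 0.248], [-1.0, -0.001, -0.006]]
contact_force: [0.9, 0.8, -4.1]
grip_width: 0.242
```

```bash
python3 tgt.py 1 -68;python3 look.py 11 "(340,240)"
```

```text
t 10.45 pos [0.5898 0.0024 0.1739] F [ 0.9193  0.8179 -4.1337] M [ 0.0817 -0.006   0.0308] psi -104.37009701430044 q [ -0.8789  21.7762  92.9987  -0.0149  64.8454 103.4977]
delta mm [-31.9366  73.3367] to seat z -36.14969431015094 turn 36.37009701430044
{'t': 10.45, 'eef_pos': array([0.5898, 0.0024, 0.1739]), 'contact_force': array([ 0.9193,  0.8179, -4.1337]), 'moment': array([ 0.0817, -0.006 ,  0.0308])} psi -104.37009701430044 q [ -0.8789  21.7762  92.9987  -0.0149  64.8454 103.4977]
s11 origin 280 195 scale 6
```

View pics/s11.png

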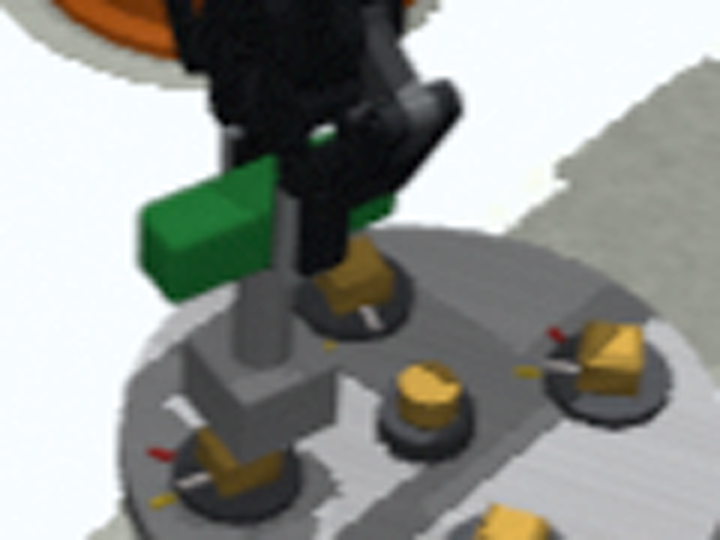

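Call:
servo_tool(
  delta_pos=[
    [-12,25,0],
    [-24,50,0],
    [-31.9,73.3,0],
    [-31.9,73.3,-8],
    [-31.9,73.3,-14],
  ],
  dr=[
    [0,0,8],
    [0,0,16],
    [0,0,24],
    [0,0,32],
    [0,0,36.4],
  ],
  jaw=[0,0,0,0,0],
)

```text
t: 11.0
eef_pos: [0.5557, 0.0773, 0.1569]
eef_rot: [[0.001, 0.376, -0.926], [0.0, -0.926, -0.376], [-1.0, 0.0, -0.001]]
contact_force: [-0.0, -0.3, -4.2]
grip_width: 0.239
```

```bash
python3 tgt.py 1 -68;python3 look.py 12 "(350,260)"
```

```text
t 11.0 pos [0.5557 0.0773 0.1569] F [-0.0482 -0.2587 -4.1782] M [-0.0134  0.0326 -0.0228] psi -67.88619800497312 q [ 6.7373 20.3184 98.0126  0.0121 61.6154 74.6178]
delta mm [ 2.2297 -1.5663] to seat z -19.1016976382741 turn -0.1138019950268756
{'t': 11.0, 'eef_pos': array([0.5557, 0.0773, 0.1569]), 'contact_force': array([-0.0482, -0.2587, -4.1782]), 'moment': array([-0.0134,  0.0326, -0.0228])} psi -67.88619800497312 q [ 6.7373 20.3184 98.0126  0.0121 61.6154 74.6178]
s12 origin 290 215 scale 6
```

View pics/s12.png

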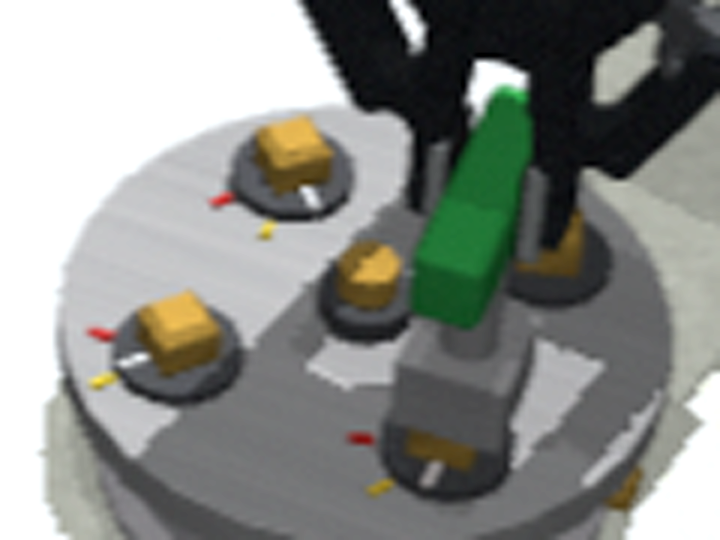

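Call:
servo_tool(
  delta_pos=[
    [2.2,-1.5,-5],
    [2.2,-1.5,-10],
    [2.2,-1.5,-14],
    [2.2,-1.5,-17],
    [2.2,-1.5,-19],
  ],
  dr=[
    [0,0,0],
    [0,0,0],
    [0,0,0],
    [0,0,0],
    [0,0,0],
  ],
  jaw=[0,0,0,0,0],
)

```text
t: 11.55
eef_pos: [0.558, 0.0746, 0.1375]
eef_rot: [[-0.0, 0.373, -0.928], [-0.0, -0.928, -0.373], [-1.0, 0.0, 0.0]]
contact_force: [-0.7, -0.6, 8.4]
grip_width: 0.243
```

```bash
python3 tgt.py 1 -68
python3 - <<'E'
from h import *
p=imaging.read_camera("top"); crop(p,"t12",(291,246),120,90,6)
E
```

```text
t 11.55 pos [0.558  0.0746 0.1375] F [-0.6766 -0.6335  8.4422] M [-0.049   0.6139  0.0075] psi -68.11503904255646 q [ 6.4539 21.5573 99.1923 -0.0147 59.2569 74.5764]
delta mm [-0.1608  1.0851] to seat z 0.25994113434776867 turn 0.11503904255646091
t12 origin 231 201 scale 6
```

View pics/t12.png

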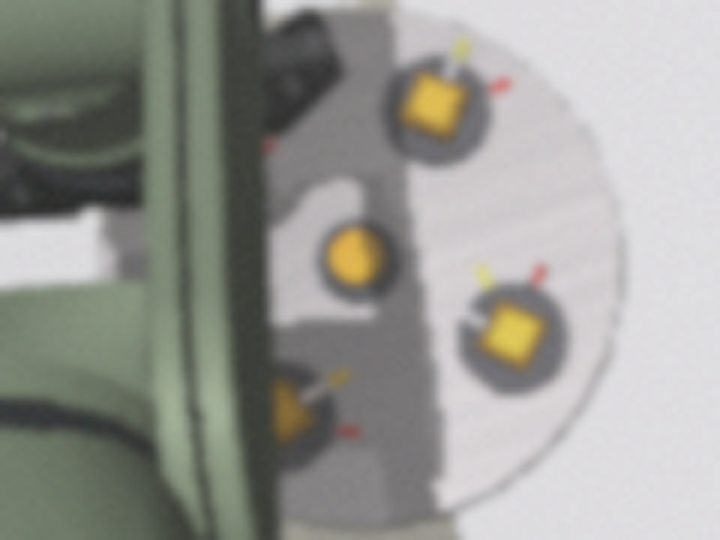

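Call:
servo_tool(
  delta_pos=[
    [-0.2,1.2,0.6],
    [-0.4,1.9,0.6],
    [-0.4,2.6,0.6],
    [-0.3,3.4,0.6],
    [-0.1,4.1,0.6],
  ],
  dr=[
    [0,0,-8],
    [0,0,-16],
    [0,0,-24],
    [0,0,-32],
    [0,0,-40],
  ],
  jaw=[0,0,0,0,0],
)

```text
t: 12.1
eef_pos: [0.5579, 0.0786, 0.1381]
eef_rot: [[0.0, -0.315, -0.949], [-0.001, -0.949, 0.315], [-1.0, 0.001, -0.0]]
contact_force: [0.2, -0.7, -3.4]
grip_width: 0.245
```

Call:
servo_tool(
  delta_pos=[
    [0.1,0.4,0],
    [0.1,0.4,0],
    [-0.2,0,0],
    [-0.4,-0.4,0],
    [-0.4,-0.4,10],
  ],
  dr=[
    [0,0,-4],
    [0,0,-4],
    [0,0,1],
    [0,0,5],
    [0,0,5],
  ],
  jaw=[0,0,0,0,0],
)

```text
t: 12.6
eef_pos: [0.5567, 0.0785, 0.1471]
eef_rot: [[-0.003, -0.225, -0.974], [-0.0, -0.974, 0.225], [-1.0, 0.001, 0.003]]
contact_force: [-0.3, -0.7, -3.7]
grip_width: 0.241
```

Call:
servo_tool(
  delta_pos=[
    [0,0,18],
    [0,0,24],
    [-10,-10,24],
  ],
  dr=[
    [0,0,0],
    [0,0,5],
    [0,0,12],
  ],
  jaw=[0,0,0],
)

```text
t: 12.9
eef_pos: [0.5498, 0.0695, 0.1743]
eef_rot: [[0.006, -0.014, -1.0], [0.001, -1.0, 0.014], [-1.0, -0.001, -0.006]]
contact_force: [-0.4, -0.9, -3.3]
grip_width: 0.246
```

```bash
python3 tgt.py 3 -25.7;python3 look.py 13 "(350,260)" "(291,246)"
```

```text
t 12.9 pos [0.5498 0.0695 0.1743] F [-0.4119 -0.878  -3.3202] M [-0.024   0.0063  0.0286] psi -90.82234431013177 q [ 5.9914 18.7249 97.7019  0.0493 63.2437 96.7919]
delta mm [ -47.6687 -112.7843] to seat z -36.5276646493222 turn 65.12234431013177
{'t': 12.9, 'eef_pos': array([0.5498, 0.0695, 0.1743]), 'contact_force': array([-0.4119, -0.878 , -3.3202]), 'moment': array([-0.024 ,  0.0063,  0.0286])} psi -90.82234431013177 q [ 5.9914 18.7249 97.7019  0.0493 63.2437 96.7919]
s13 origin 290 215 scale 6
t13 origin 231 201 scale 6
```

View pics/s13.png

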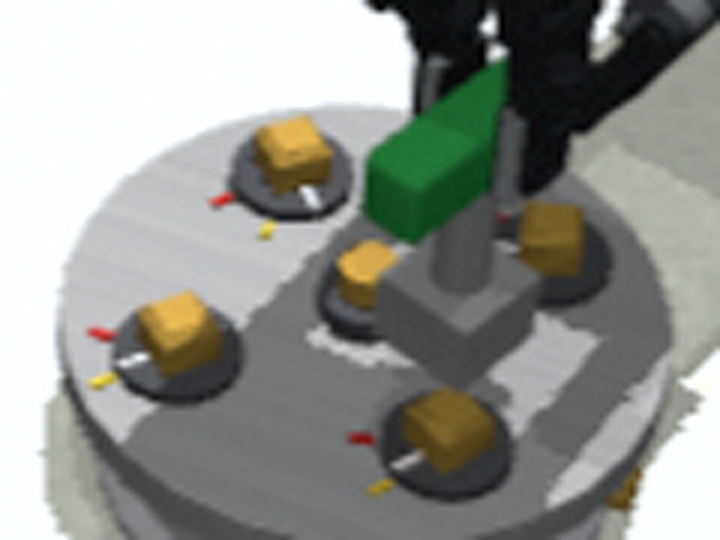

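View pics/t13.png

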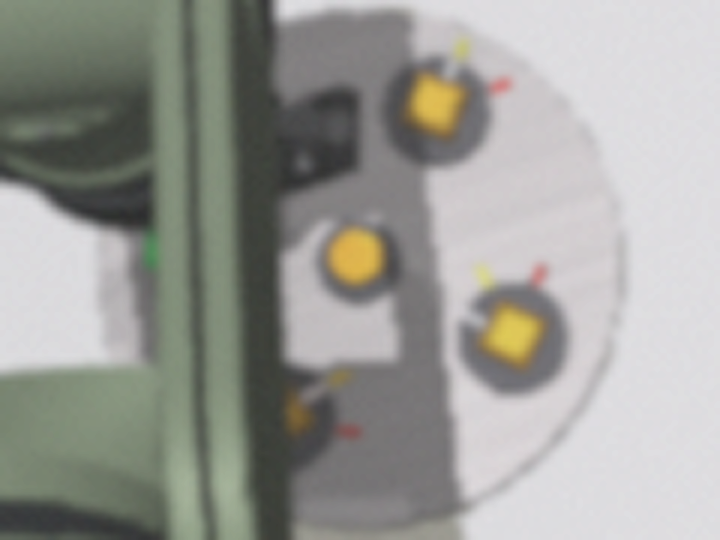

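Call:
servo_tool(
  delta_pos=[
    [-12,-25,0],
    [-24,-52,0],
    [-34,-80,0],
    [-43,-103,0],
    [-47.7,-112.8,0],
  ],
  dr=[
    [0,0,8.5],
    [0,0,17],
    [0,0,25.5],
    [0,0,34],
    [0,0,42.5],
  ],
  jaw=[0,0,0,0,0],
)

```text
t: 13.5
eef_pos: [0.4994, -0.0457, 0.1724]
eef_rot: [[0.0, 0.662, -0.749], [-0.0, -0.749, -0.662], [-1.0, 0.0, -0.0]]
contact_force: [-0.4, 0.3, -3.8]
grip_width: 0.244
```

Call:
servo_tool(
  delta_pos=[
    [0,0,0],
    [0,0,-7],
    [0,0,-14],
  ],
  dr=[
    [0,0,8.5],
    [0,0,17],
    [0,0,22.6],
  ],
  jaw=[0,0,0],
)

```text
t: 13.8
eef_pos: [0.5005, -0.0442, 0.1585]
eef_rot: [[0.002, 0.899, -0.437], [0.0, -0.437, -0.899], [-1.0, 0.001, -0.001]]
contact_force: [-0.5, 0.0, -4.0]
grip_width: 0.241
```

```bash
python3 tgt.py 3 -25.7;python3 look.py 14 "(345,230)"
```

```text
t 13.8 pos [ 0.5005 -0.0442  0.1585] F [-0.4778  0.0186 -3.9816] M [-0.0495  0.0015 -0.025 ] psi -25.938508113745456 q [ -6.3786  15.2789 105.3888   0.0313  59.2358  19.5439]
delta mm [1.6066 0.9528] to seat z -20.713390077008427 turn 0.238508113745457
{'t': 13.8, 'eef_pos': array([ 0.5005, -0.0442,  0.1585]), 'contact_force': array([-0.4778,  0.0186, -3.9816]), 'moment': array([-0.0495,  0.0015, -0.025 ])} psi -25.938508113745456 q [ -6.3786  15.2789 105.3888   0.0313  59.2358  19.5439]
s14 origin 285 185 scale 6
```

View pics/s14.png

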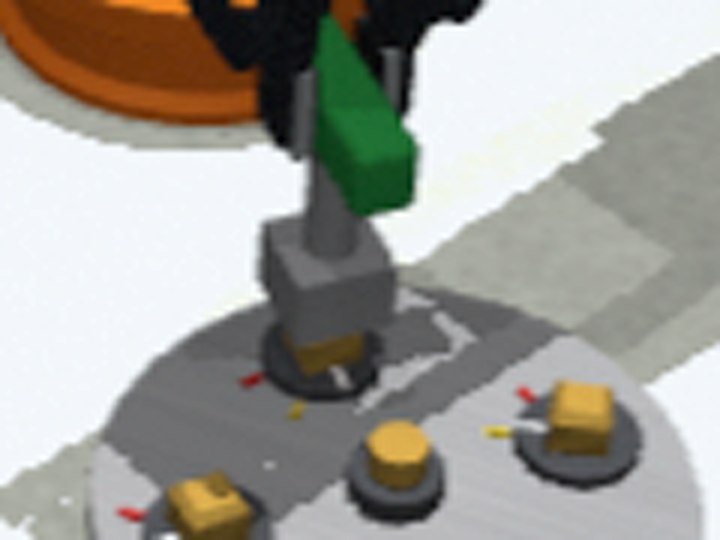

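Call:
servo_tool(
  delta_pos=[
    [1.6,1,-6],
    [1.6,1,-11],
    [1.6,1,-15],
    [1.6,1,-18],
    [1.6,1,-20],
  ],
  dr=[
    [0,0,0],
    [0,0,0],
    [0,0,0],
    [0,0,0],
    [0,0,0],
  ],
  jaw=[0,0,0,0,0],
)

```text
t: 14.35
eef_pos: [0.5014, -0.0432, 0.1378]
eef_rot: [[-0.0, 0.899, -0.439], [0.0, -0.439, -0.899], [-1.0, -0.0, 0.0]]
contact_force: [0.2, 0.6, -4.2]
grip_width: 0.243
```

```bash
python3 tgt.py 3 -25.7
```

```text
t 14.35 pos [ 0.5014 -0.0432  0.1378] F [ 0.1623  0.573  -4.1922] M [-0.0196  0.0401  0.0514] psi -26.012361557273984 q [ -6.2366  16.6326 106.8812   0.0031  56.4945  19.774 ]
delta mm [ 0.7203 -0.0667] to seat z 0.012656562908136548 turn 0.3123615572739844
```

Call:
servo_tool(
  delta_pos=[
    [-0.3,0.4,0],
    [-0.9,0.8,0],
    [-1.4,1.4,0],
    [-1.8,2,0],
    [-2.2,2.6,0],
  ],
  dr=[
    [0,0,-8],
    [0,0,-16],
    [0,0,-24],
    [0,0,-32],
    [0,0,-40],
  ],
  jaw=[0,0,0,0,0],
)

```text
t: 14.85
eef_pos: [0.4991, -0.0411, 0.1378]
eef_rot: [[-0.0, 0.402, -0.916], [-0.001, -0.916, -0.402], [-1.0, 0.001, 0.001]]
contact_force: [-0.8, -1.1, -5.1]
grip_width: 0.243
```

Call:
servo_tool(
  delta_pos=[
    [-0.3,0.8,0],
    [-0.3,0.8,0],
    [-0.1,0.4,0],
    [0,0,0],
    [0,0,10],
  ],
  dr=[
    [0,0,-8.5],
    [0,0,-8.5],
    [0,0,-4],
    [0,0,1],
    [0,0,1],
  ],
  jaw=[0,0,0,0,0],
)

```text
t: 15.35
eef_pos: [0.4982, -0.0405, 0.1474]
eef_rot: [[-0.003, 0.425, -0.905], [0.001, -0.905, -0.425], [-1.0, -0.002, 0.003]]
contact_force: [-0.1, -0.5, -4.5]
grip_width: 0.243
```

Call:
servo_tool(
  delta_pos=[
    [0,0,20],
    [0,0,26],
    [0,0,26],
  ],
  dr=[
    [0,0,0],
    [0,0,0],
    [0,0,0],
  ],
  jaw=[0,0,0],
)

```text
t: 15.65
eef_pos: [0.5001, -0.0407, 0.1755]
eef_rot: [[0.003, 0.423, -0.906], [-0.0, -0.906, -0.423], [-1.0, 0.002, -0.003]]
contact_force: [-0.2, -0.3, -4.2]
grip_width: 0.246
```

```bash
python3 tgt.py 2 -57;python3 look.py 15 "(350,250)" "(291,246)"
```

```text
t 15.65 pos [ 0.5001 -0.0407  0.1755] F [-0.2355 -0.3388 -4.2347] M [0.036  0.0253 0.0184] psi -64.9854132395721 q [ -5.9681  14.2344 104.1068   0.0075  61.4629  59.0136]
delta mm [-29.0845  86.5993] to seat z -37.694266094076056 turn 7.985413239572097
{'t': 15.65, 'eef_pos': array([ 0.5001, -0.0407,  0.1755]), 'contact_force': array([-0.2355, -0.3388, -4.2347]), 'moment': array([0.036 , 0.0253, 0.0184])} psi -64.9854132395721 q [ -5.9681  14.2344 104.1068   0.0075  61.4629  59.0136]
s15 origin 290 205 scale 6
t15 origin 231 201 scale 6
```

View pics/s15.png

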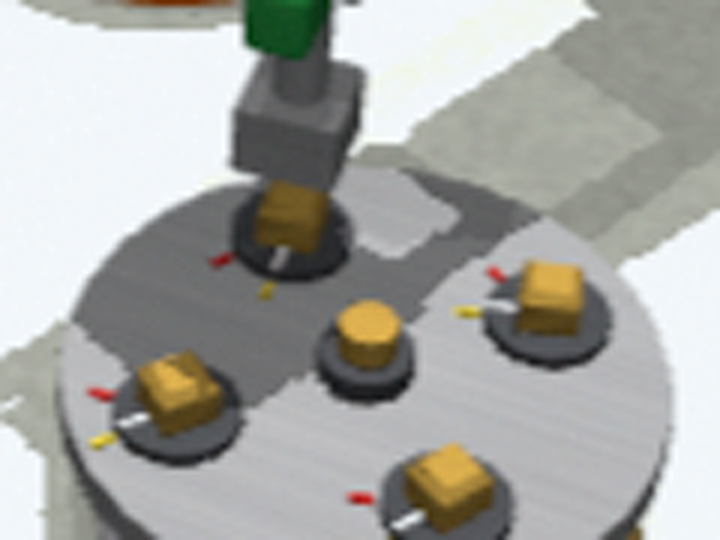

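View pics/t15.png

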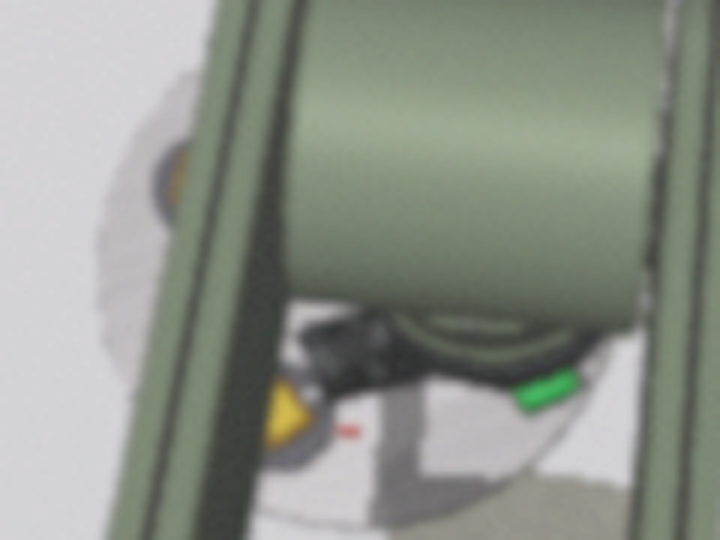

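```bash
python3 tgt.py 3 -66
```

```text
t 15.75 pos [ 0.4989 -0.0406  0.1739] F [-0.3595  0.3164 -4.5863] M [-0.0166  0.0624  0.0023] psi -64.98098635901165 q [ -5.9704  14.3174 104.2521  -0.0001  61.4518  59.0106]
delta mm [ 0.6729 -0.0435] to seat z -36.06813141461776 turn -1.019013640988348
```

Call:
servo_tool(
  delta_pos=[
    [0.6,0,-17],
    [0.6,0,-23],
    [0.6,0,-28],
    [0.6,0,-33],
    [0.6,0,-36],
  ],
  dr=[
    [0,0,-1],
    [0,0,-1],
    [0,0,-1],
    [0,0,-1],
    [0,0,-1],
  ],
  jaw=[0,0,0,0,0],
  squeeze=100,
)

```text
t: 16.25
eef_pos: [0.4997, -0.0407, 0.1377]
eef_rot: [[-0.0, 0.407, -0.913], [-0.0, -0.913, -0.407], [-1.0, -0.0, 0.0]]
contact_force: [-0.6, -0.7, 1.7]
grip_width: 0.24
```

```bash
python3 tgt.py 3 -66
```

```text
t 16.25 pos [ 0.4997 -0.0407  0.1377] F [-0.5695 -0.713   1.7002] M [-0.0135  0.1126 -0.0005] psi -65.97056177343022 q [ -5.9634  16.4959 107.1072  -0.0072  56.4236  60.0112]
delta mm [-0.1813  0.0176] to seat z 0.1302608324781629 turn -0.029438226569780568
```

Call:
servo_tool(
  delta_pos=[
    [-0.3,0.7,0.2],
    [-0.4,1.4,0.2],
    [-0.5,2.2,0.2],
    [-0.4,2.9,0.2],
    [-0.3,3.6,0.2],
  ],
  dr=[
    [0,0,-8],
    [0,0,-16],
    [0,0,-24],
    [0,0,-32],
    [0,0,-40],
  ],
  jaw=[0,0,0,0,0],
)

```text
t: 16.75
eef_pos: [0.4995, -0.0376, 0.1381]
eef_rot: [[-0.0, -0.28, -0.96], [-0.001, -0.96, 0.28], [-1.0, 0.001, -0.0]]
contact_force: [0.1, -2.0, -5.3]
grip_width: 0.239
```

Call:
servo_tool(
  delta_pos=[
    [0.1,0.3,0],
    [0.2,0.6,0],
  ],
  dr=[
    [0,0,-4],
    [0,0,-7],
  ],
  jaw=[0,0],
)

```text
t: 16.95
eef_pos: [0.4998, -0.0371, 0.1382]
eef_rot: [[0.0, -0.391, -0.92], [-0.002, -0.92, 0.391], [-1.0, 0.001, -0.001]]
contact_force: [0.6, -1.5, -5.4]
grip_width: 0.24
```

```bash
python3 tgt.py 3 -122; python3 look.py 16 "(345,235)"
```

```text
t 16.95 pos [ 0.4998 -0.0371  0.1382] F [ 0.614  -1.4604 -5.378 ] M [-0.4051 -0.0028  0.196 ] psi -113.04605637525714 q [ -5.5026  16.4287 107.1251  -0.1122  56.4338 107.6054]
delta mm [0.1324 1.423 ] to seat z -0.35346218641263416 turn -8.953943624742863
{'t': 16.95, 'eef_pos': array([ 0.4998, -0.0371,  0.1382]), 'contact_force': array([ 0.614 , -1.4604, -5.378 ]), 'moment': array([-0.4051, -0.0028,  0.196 ])} psi -113.04605637525714 q [ -5.5026  16.4287 107.1251  -0.1122  56.4338 107.6054]
s16 origin 285 190 scale 6
```

View pics/s16.png

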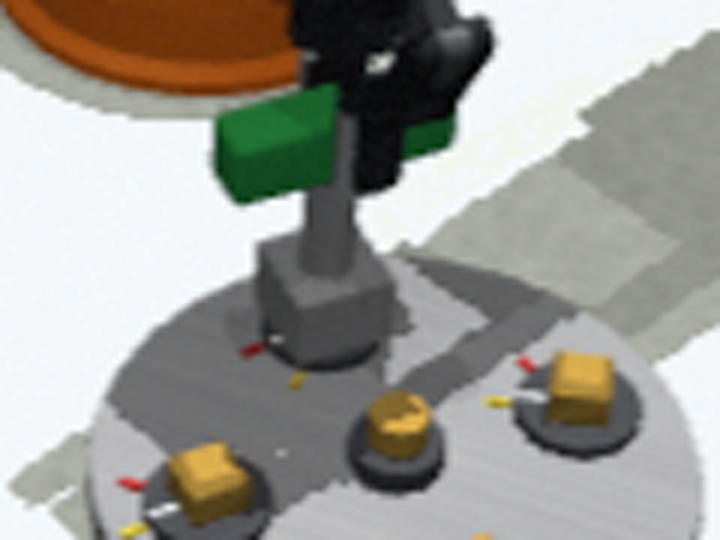

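Call:
servo_tool(
  delta_pos=[
    [0.1,0.4,0],
    [0.2,0.6,0],
  ],
  dr=[
    [0,0,-2.5],
    [0,0,-4.5],
  ],
  jaw=[0,0],
)

```text
t: 17.2
eef_pos: [0.5, -0.0367, 0.1381]
eef_rot: [[-0.0, -0.461, -0.888], [-0.002, -0.888, 0.461], [-1.0, 0.002, -0.001]]
contact_force: [0.7, -3.3, -6.2]
grip_width: 0.242
```

```bash
python3 tgt.py 3 -122
```

```text
t 17.2 pos [ 0.5    -0.0367  0.1381] F [ 0.6978 -3.2733 -6.172 ] M [-0.6406  0.022   0.2039] psi -117.43636153525566 q [ -5.4409  16.4435 107.1053  -0.1374  56.441  112.0713]
delta mm [-0.0522  1.016 ] to seat z -0.3401612151025524 turn -4.5636384647443435
```

Call:
servo_tool(
  delta_pos=[
    [0.1,0.3,0],
    [0.15,0.5,0],
  ],
  dr=[
    [0,0,-1.7],
    [0,0,-3],
  ],
  jaw=[0,0],
)

```text
t: 17.4
eef_pos: [0.5001, -0.0364, 0.1382]
eef_rot: [[0.0, -0.507, -0.862], [-0.002, -0.862, 0.507], [-1.0, 0.002, -0.001]]
contact_force: [0.5, -4.7, -6.3]
grip_width: 0.242
```

```bash
python3 tgt.py 3 -122
```

```text
t 17.4 pos [ 0.5001 -0.0364  0.1382] F [ 0.5258 -4.6778 -6.3355] M [-1.0428 -0.0566  0.2173] psi -120.43271056272673 q [ -5.3908  16.4518 107.0876  -0.1546  56.4449 115.1273]
delta mm [-0.2298  0.6723] to seat z -0.37050815690869987 turn -1.5672894372732742
```

Call:
servo_tool(
  delta_pos=[
    [0.1,-0.2,0],
    [0.2,-0.2,0],
  ],
  dr=[
    [0,0,-1.2],
    [0,0,-2.2],
  ],
  jaw=[0,0],
)

```text
t: 17.6
eef_pos: [0.5002, -0.0362, 0.1381]
eef_rot: [[-0.0, -0.54, -0.842], [-0.001, -0.842, 0.54], [-1.0, 0.001, -0.001]]
contact_force: [0.7, -5.6, -6.6]
grip_width: 0.24
```

```bash
python3 tgt.py 3 -122; python3 look.py 17 "(345,235)"
```

```text
t 17.6 pos [ 0.5002 -0.0362  0.1381] F [ 0.668  -5.6404 -6.6363] M [-1.1249 -0.0756  0.1386] psi -122.69836948594279 q [ -5.4035  16.4693 107.0665  -0.0948  56.4692 117.3472]
delta mm [-0.3213  0.5142] to seat z -0.33995990204693793 turn 0.6983694859427914
{'t': 17.6, 'eef_pos': array([ 0.5002, -0.0362,  0.1381]), 'contact_force': array([ 0.668 , -5.6404, -6.6363]), 'moment': array([-1.1249, -0.0756,  0.1386])} psi -122.69836948594279 q [ -5.4035  16.4693 107.0665  -0.0948  56.4692 117.3472]
s17 origin 285 190 scale 6
```

View pics/s17.png

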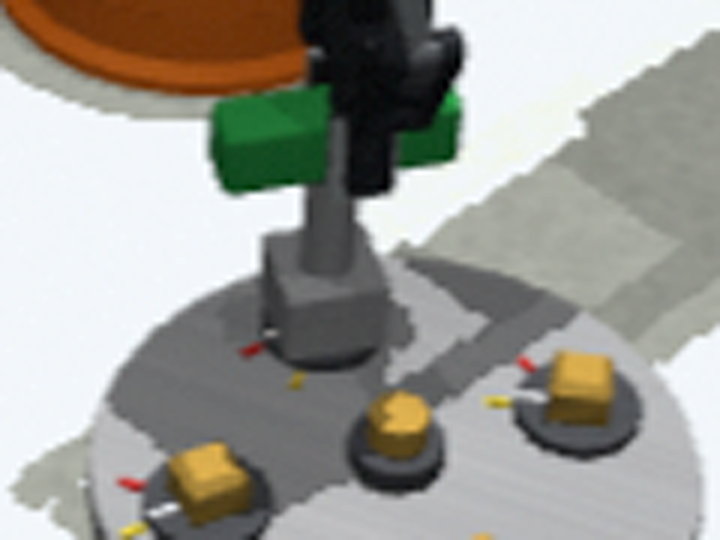

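Call:
servo_tool(
  delta_pos=[
    [0.1,-0.5,0],
    [0.1,-0.5,0],
  ],
  dr=[
    [0,0,-1.2],
    [0,0,-2],
  ],
  jaw=[0,0],
)

```text
t: 17.85
eef_pos: [0.5004, -0.0362, 0.1382]
eef_rot: [[-0.0, -0.569, -0.822], [-0.0, -0.822, 0.569], [-1.0, 0.0, -0.0]]
contact_force: [0.8, -4.3, -7.3]
grip_width: 0.239
```

```bash
python3 tgt.py 3 -122
```

```text
t 17.85 pos [ 0.5004 -0.0362  0.1382] F [ 0.8354 -4.2599 -7.3029] M [-0.94   -0.1147  0.4911] psi -124.6975239548939 q [ -5.4376  16.4787 107.0447  -0.0325  56.4784 119.2778]
delta mm [-0.4914  0.5408] to seat z -0.38355063023570724 turn 2.697523954893896
```

Call:
servo_tool(
  delta_pos=[
    [-0.2,-0.3,0],
    [-0.5,-0.6,0],
    [-0.5,-0.6,12],
    [-0.5,-0.6,32],
    [0,0,36],
  ],
  dr=[
    [0,0,5],
    [0,0,10],
    [0,0,10],
    [0,0,12],
    [0,0,20],
  ],
  jaw=[0,0,0,0,0],
)

```text
t: 18.35
eef_pos: [0.502, -0.0353, 0.1775]
eef_rot: [[0.005, -0.253, -0.967], [0.002, -0.967, 0.253], [-1.0, -0.003, -0.005]]
contact_force: [1.0, -0.3, -5.3]
grip_width: 0.238
```

```bash
python3 tgt.py 1 -12; python3 look.py 18 "(345,235)"
```

```text
t 18.35 pos [ 0.502  -0.0353  0.1775] F [ 1.0053 -0.3255 -5.2696] M [ 0.0118  0.0739 -0.0059] psi -104.65304011290596 q [ -5.4044  14.2017 103.8255   0.1386  61.6822  99.1836]
delta mm [ 59.728  107.7725] to seat z -39.728876247312776 turn 92.65304011290596
{'t': 18.35, 'eef_pos': array([ 0.502 , -0.0353,  0.1775]), 'contact_force': array([ 1.0053, -0.3255, -5.2696]), 'moment': array([ 0.0118,  0.0739, -0.0059])} psi -104.65304011290596 q [ -5.4044  14.2017 103.8255   0.1386  61.6822  99.1836]
s18 origin 285 190 scale 6
```

View pics/s18.png

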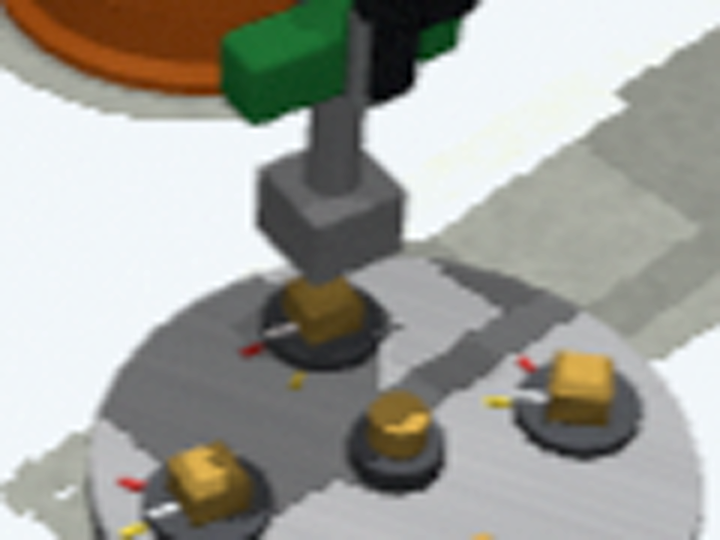

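Call:
servo_tool(
  delta_pos=[
    [12,25,0],
    [25,50,0],
    [40,75,0],
    [52,98,0],
    [59.7,107.8,0],
  ],
  dr=[
    [0,0,8.5],
    [0,0,17],
    [0,0,25.5],
    [0,0,34],
    [0,0,42.5],
  ],
  jaw=[0,0,0,0,0],
)

```text
t: 18.9
eef_pos: [0.5607, 0.0746, 0.1748]
eef_rot: [[0.0, 0.469, -0.883], [0.003, -0.883, -0.469], [-1.0, -0.002, -0.002]]
contact_force: [-0.3, 0.3, -4.5]
grip_width: 0.238
```

Call:
servo_tool(
  delta_pos=[
    [0,0,0],
    [0,0,0],
    [0,0,0],
    [0,0,0],
    [0,0,-8],
  ],
  dr=[
    [0,0,8.5],
    [0,0,17],
    [0,0,25.5],
    [0,0,34],
    [0,0,42.5],
  ],
  jaw=[0,0,0,0,0],
)

```text
t: 19.4
eef_pos: [0.5606, 0.0727, 0.1677]
eef_rot: [[0.002, 0.942, -0.336], [0.002, -0.336, -0.942], [-1.0, 0.002, -0.003]]
contact_force: [0.1, 1.1, -4.4]
grip_width: 0.238
```

Call:
servo_tool(
  delta_pos=[
    [0,0,-6],
    [0,0,-9],
  ],
  dr=[
    [0,0,7.7],
    [0,0,7.7],
  ],
  jaw=[0,0],
)

```text
t: 19.6
eef_pos: [0.5596, 0.0724, 0.1572]
eef_rot: [[-0.001, 0.977, -0.212], [0.001, -0.212, -0.977], [-1.0, -0.001, -0.001]]
contact_force: [-0.3, -0.2, -3.7]
grip_width: 0.239
```

```bash
python3 tgt.py 1 -12; python3 look.py 19 "(350,260)" "(291,246)"
```

```text
t 19.6 pos [0.5596 0.0724 0.1572] F [-0.3214 -0.1669 -3.6826] M [-0.0517 -0.0176  0.0189] psi -12.217938221792847 q [ 6.1576 20.6251 97.4821  0.087  61.9515 18.3346]
delta mm [2.1447 0.152 ] to seat z -19.38347747922861 turn 0.2179382217928474
{'t': 19.6, 'eef_pos': array([0.5596, 0.0724, 0.1572]), 'contact_force': array([-0.3214, -0.1669, -3.6826]), 'moment': array([-0.0517, -0.0176,  0.0189])} psi -12.217938221792847 q [ 6.1576 20.6251 97.4821  0.087  61.9515 18.3346]
s19 origin 290 215 scale 6
t19 origin 231 201 scale 6
```

View pics/s19.png

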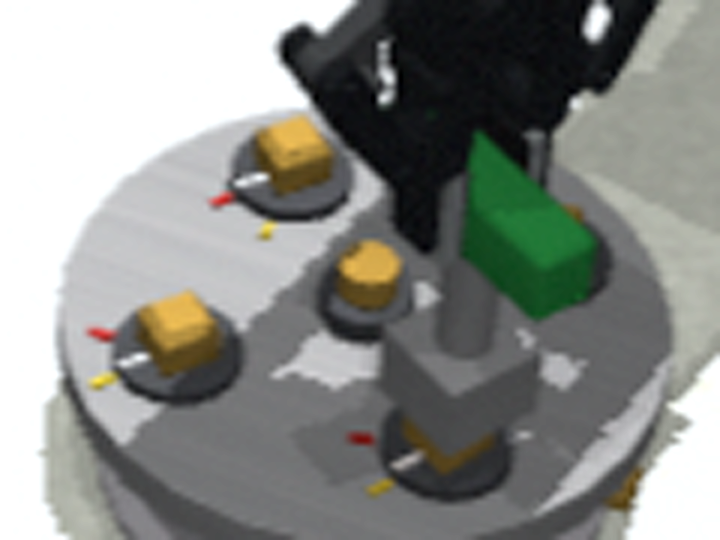

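View pics/t19.png

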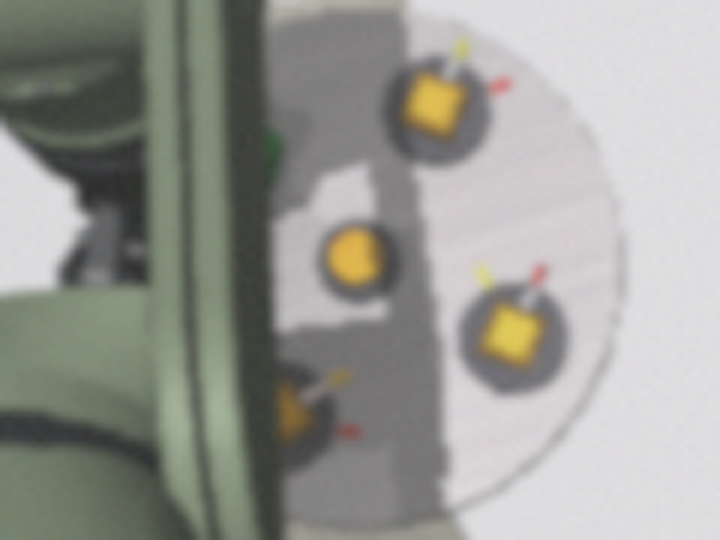

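Call:
servo_tool(
  delta_pos=[
    [2,0.5,-5],
    [2,0.5,-10],
    [2,0.5,-14],
    [2,0.5,-17],
    [2,0.5,-19],
  ],
  dr=[
    [0,0,0],
    [0,0,0],
    [0,0,0],
    [0,0,0],
    [0,0,0],
  ],
  jaw=[0,0,0,0,0],
)

```text
t: 20.2
eef_pos: [0.5618, 0.0722, 0.1377]
eef_rot: [[-0.001, 0.978, -0.208], [-0.0, -0.208, -0.978], [-1.0, -0.001, 0.0]]
contact_force: [-1.1, 0.5, 2.2]
grip_width: 0.241
```

```bash
python3 tgt.py 1 -12
```

```text
t 20.2 pos [0.5618 0.0722 0.1377] F [-1.1149  0.5383  2.2075] M [ 0.0085  0.2475 -0.0002] psi -12.00585791113777 q [ 6.1576 21.8474 98.6972  0.0007 59.5016 18.1631]
delta mm [-0.1016  0.3354] to seat z 0.13007218251270825 turn 0.005857911137770344
```

Call:
servo_tool(
  delta_pos=[
    [-0.7,0.3,0.2],
    [-1.4,0.6,0.2],
    [-2,1,0.2],
    [-2.6,1.5,0.2],
    [-3.1,2.1,0.2],
  ],
  dr=[
    [0,0,-8],
    [0,0,-16],
    [0,0,-24],
    [0,0,-32],
    [0,0,-40],
  ],
  jaw=[0,0,0,0,0],
)

```text
t: 20.7
eef_pos: [0.558, 0.0739, 0.1378]
eef_rot: [[-0.002, 0.612, -0.791], [-0.001, -0.791, -0.612], [-1.0, -0.001, 0.002]]
contact_force: [-1.9, -0.4, -4.0]
grip_width: 0.238
```

Call:
servo_tool(
  delta_pos=[
    [-0.2,0.3,0],
    [-0.4,0.5,0],
    [-0.5,0.8,0],
    [-0.5,0.9,0],
  ],
  dr=[
    [0,0,-4],
    [0,0,-7],
    [0,0,-9.5],
    [0,0,-11],
  ],
  jaw=[0,0,0,0],
)

```text
t: 21.1
eef_pos: [0.5577, 0.0748, 0.1379]
eef_rot: [[-0.002, 0.453, -0.891], [-0.001, -0.891, -0.453], [-1.0, 0.0, 0.002]]
contact_force: [-2.1, -1.3, -4.0]
grip_width: 0.24
```

```bash
python3 tgt.py 1 -63
```

```text
t 21.1 pos [0.5577 0.0748 0.1379] F [-2.0968 -1.2947 -4.0084] M [-0.228   0.4154  0.1476] psi -63.031603225183055 q [ 6.4958 21.5665 99.1215 -0.0529 59.4316 69.5544]
delta mm [0.3505 0.4706] to seat z -0.07686427644054694 turn 0.03160322518305492
```

Friction only so far; step in finely.

Call:
servo_tool(
  delta_pos=[
    [0,0.1,0],
    [0,0.2,0],
  ],
  dr=[
    [0,0,-1.5],
    [0,0,-3],
  ],
  jaw=[0,0],
)

```text
t: 21.3
eef_pos: [0.5577, 0.0751, 0.1379]
eef_rot: [[-0.002, 0.406, -0.914], [-0.001, -0.914, -0.406], [-1.0, -0.0, 0.002]]
contact_force: [-1.7, -2.4, -6.3]
grip_width: 0.238
```

```bash
python3 tgt.py 1 -66
```

```text
t 21.3 pos [0.5577 0.0751 0.1379] F [-1.6907 -2.4126 -6.3127] M [-0.3271  0.5434  0.1654] psi -66.0629328093811 q [ 6.5173 21.568  99.1149 -0.0333 59.4348 72.5972]
delta mm [0.224  0.4134] to seat z -0.10218453504803882 turn 0.06293280938109547
```

Call:
servo_tool(
  delta_pos=[
    [0,0.1,0],
    [0,0.2,0],
  ],
  dr=[
    [0,0,-1],
    [0,0,-2],
  ],
  jaw=[0,0],
)

```text
t: 21.5
eef_pos: [0.5577, 0.0753, 0.1379]
eef_rot: [[-0.002, 0.374, -0.927], [-0.001, -0.927, -0.374], [-1.0, 0.0, 0.002]]
contact_force: [-3.2, -1.9, -7.9]
grip_width: 0.239
```

```bash
python3 tgt.py 1 -66
```

```text
t 21.5 pos [0.5577 0.0753 0.1379] F [-3.173 -1.885 -7.919] M [-0.3912  0.6198  0.3202] psi -68.02483021646789 q [ 6.5392 21.5682 99.1112 -0.0381 59.4365 74.5835]
delta mm [0.2237 0.2197] to seat z -0.12276217399398437 turn 2.0248302164678904
```

Call:
servo_tool(
  delta_pos=[
    [0,0.1,0],
    [0,0.1,0],
  ],
  dr=[
    [0,0,-1],
    [0,0,-1],
  ],
  jaw=[0,0],
)

```text
t: 21.7
eef_pos: [0.5578, 0.0755, 0.138]
eef_rot: [[-0.002, 0.359, -0.933], [-0.001, -0.933, -0.359], [-1.0, 0.0, 0.002]]
contact_force: [-3.2, -2.1, -8.2]
grip_width: 0.245
```

```bash
python3 tgt.py 1 -66
```

```text
t 21.7 pos [0.5578 0.0755 0.138 ] F [-3.2025 -2.1064 -8.2129] M [-0.5007  0.6958  0.4016] psi -68.96578314937321 q [ 6.5557 21.5682 99.1066 -0.0388 59.4311 75.5413]
delta mm [0.1716 0.054 ] to seat z -0.15056317890677073 turn 2.965783149373209
```

Call:
servo_tool(
  delta_pos=[
    [0.2,-0.4,0],
    [0.4,-0.8,0],
    [0.4,-0.8,12],
    [0.4,-0.8,32],
    [0.4,-10,36],
  ],
  dr=[
    [0,0,5],
    [0,0,10],
    [0,0,10],
    [0,0,12],
    [0,0,20],
  ],
  jaw=[0,0,0,0,0],
)

```text
t: 22.2
eef_pos: [0.5626, 0.0672, 0.1789]
eef_rot: [[0.011, 0.658, -0.753], [0.003, -0.753, -0.658], [-1.0, 0.005, -0.01]]
contact_force: [1.1, -0.7, -3.1]
grip_width: 0.24
```

```bash
python3 tgt.py 0 -22.5; python3 look.py 20 "(350,260)" "(291,246)"
```

```text
t 22.2 pos [0.5626 0.0672 0.1789] F [ 1.0636 -0.7294 -3.122 ] M [0.0022 0.006  0.017 ] psi -48.86038386916404 q [ 5.6006 19.4178 95.9174  0.093  64.0174 54.4191]
delta mm [ 27.0912 -81.5857] to seat z -41.14250124779842 turn 26.36038386916404
{'t': 22.2, 'eef_pos': array([0.5626, 0.0672, 0.1789]), 'contact_force': array([ 1.0636, -0.7294, -3.122 ]), 'moment': array([0.0022, 0.006 , 0.017 ])} psi -48.86038386916404 q [ 5.6006 19.4178 95.9174  0.093  64.0174 54.4191]
s20 origin 290 215 scale 6
t20 origin 231 201 scale 6
```

View pics/s20.png

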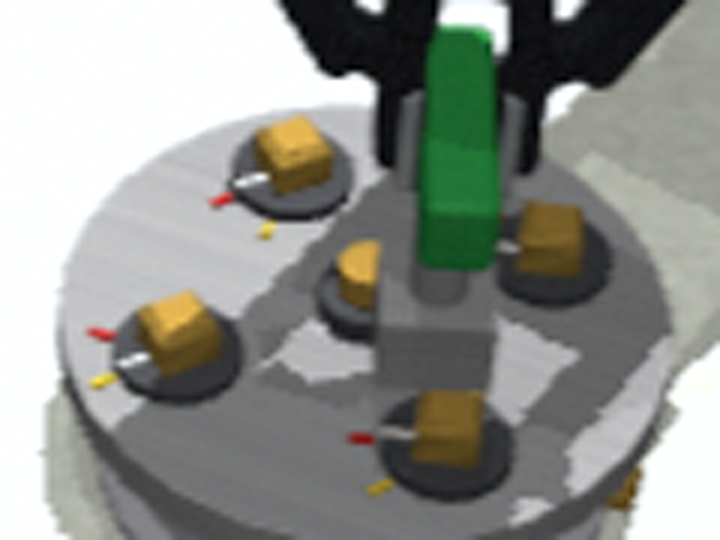

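View pics/t20.png

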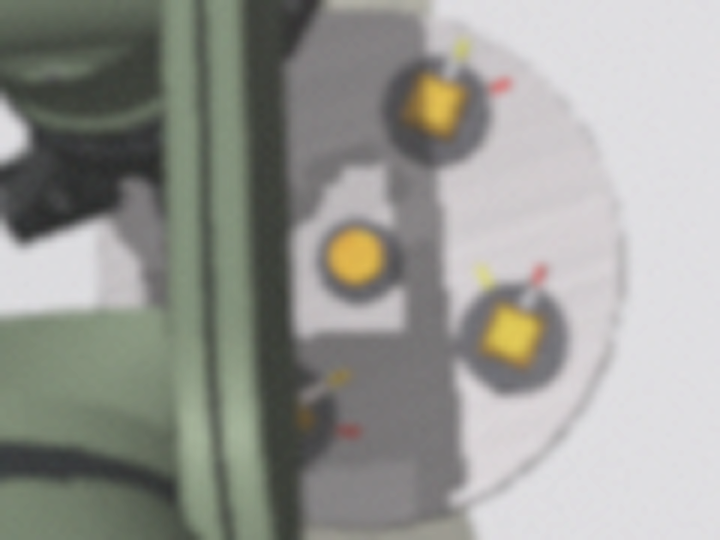

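Call:
servo_tool(
  delta_pos=[
    [9,-27,0],
    [18,-54,0],
    [27.1,-81.6,0],
    [27.1,-81.6,-10],
    [27.1,-81.6,-17],
  ],
  dr=[
    [0,0,8],
    [0,0,16],
    [0,0,24],
    [0,0,26.4],
    [0,0,26.4],
  ],
  jaw=[0,0,0,0,0],
)

```text
t: 22.8
eef_pos: [0.5869, -0.0162, 0.1575]
eef_rot: [[0.002, 0.921, -0.389], [0.001, -0.389, -0.921], [-1.0, 0.002, -0.001]]
contact_force: [0.6, -0.5, -4.5]
grip_width: 0.241
```

```bash
python3 tgt.py 0 -22.5; python3 look.py 21 "(340,240)"
```

```text
t 22.8 pos [ 0.5869 -0.0162  0.1575] F [ 0.5507 -0.4822 -4.49  ] M [0.0211 0.0314 0.0061] psi -22.908875036925078 q [-2.73   22.4539 94.4891  0.0553 62.9465 20.1537]
delta mm [2.8116 1.7998] to seat z -19.725849235895016 turn 0.4088750369250782
{'t': 22.8, 'eef_pos': array([ 0.5869, -0.0162,  0.1575]), 'contact_force': array([ 0.5507, -0.4822, -4.49  ]), 'moment': array([0.0211, 0.0314, 0.0061])} psi -22.908875036925078 q [-2.73   22.4539 94.4891  0.0553 62.9465 20.1537]
s21 origin 280 195 scale 6
```

View pics/s21.png

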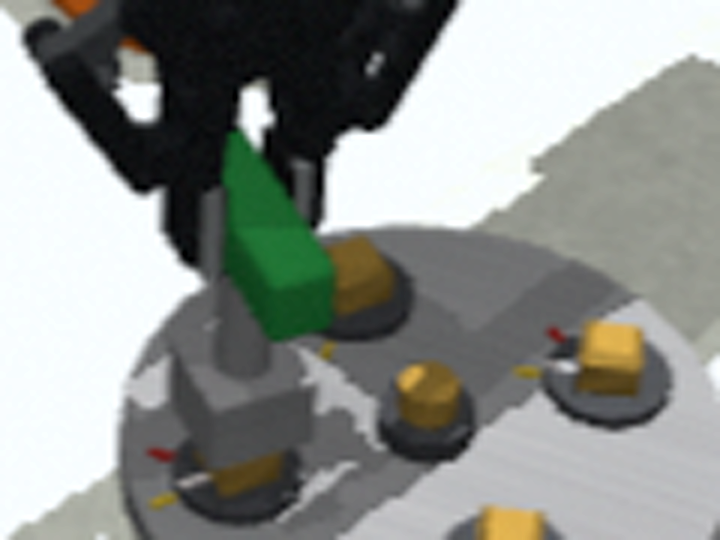

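Call:
servo_tool(
  delta_pos=[
    [2.3,1.8,-5],
    [2.3,1.8,-10],
    [2.3,1.8,-14],
    [2.3,1.8,-17],
    [2.3,1.8,-19.3],
  ],
  dr=[
    [0,0,0.4],
    [0,0,0.4],
    [0,0,0.4],
    [0,0,0.4],
    [0,0,0.4],
  ],
  jaw=[0,0,0,0,0],
)

```text
t: 23.35
eef_pos: [0.5881, -0.0138, 0.1379]
eef_rot: [[-0.0, 0.926, -0.378], [0.0, -0.378, -0.926], [-1.0, -0.0, -0.0]]
contact_force: [-0.3, -0.6, -4.0]
grip_width: 0.24
```

```bash
python3 tgt.py 0 -22.5
```

```text
t 23.35 pos [ 0.5881 -0.0138  0.1379] F [-0.3442 -0.6359 -4.0114] M [-0.1443  0.0582  0.0121] psi -22.18529922128515 q [-2.4707 23.6179 95.7283  0.006  60.6609 19.7117]
delta mm [ 1.5271 -0.5591] to seat z -0.0978101688538513 turn -0.314700778714851
```

Call:
servo_tool(
  delta_pos=[
    [0,0.1,0],
    [-0.6,0.5,0],
    [-1.1,1,0],
    [-1.6,1.6,0],
    [-2,2.2,0],
  ],
  dr=[
    [0,0,-8],
    [0,0,-16],
    [0,0,-24],
    [0,0,-32],
    [0,0,-40],
  ],
  jaw=[0,0,0,0,0],
)

```text
t: 23.85
eef_pos: [0.5864, -0.0124, 0.1379]
eef_rot: [[0.0, 0.462, -0.887], [-0.001, -0.887, -0.462], [-1.0, 0.001, 0.0]]
contact_force: [0.2, -2.1, -4.5]
grip_width: 0.242
```

Call:
servo_tool(
  delta_pos=[
    [-0.2,0.3,0],
    [-0.3,0.6,0],
    [-0.4,0.8,0],
    [-0.4,0.9,0],
  ],
  dr=[
    [0,0,-4],
    [0,0,-7],
    [0,0,-9.5],
    [0,0,-11],
  ],
  jaw=[0,0,0,0],
)

```text
t: 24.25
eef_pos: [0.5861, -0.0114, 0.138]
eef_rot: [[0.001, 0.289, -0.957], [-0.001, -0.957, -0.289], [-1.0, 0.001, -0.0]]
contact_force: [1.0, -3.5, -5.6]
grip_width: 0.236
```

```bash
python3 tgt.py 0 -73
```

```text
t 24.25 pos [ 0.5861 -0.0114  0.138 ] F [ 1.0102 -3.5239 -5.6386] M [-0.5604 -0.1378  0.2   ] psi -73.2226604526517 q [-2.2068 23.4227 96.0426 -0.0735 60.4944 71.052 ]
delta mm [0.4989 0.3838] to seat z -0.17359631920524365 turn 0.2226604526516951
```

Call:
servo_tool(
  delta_pos=[
    [0,0,0],
    [0,0,0],
  ],
  dr=[
    [0,0,-1.5],
    [0,0,-3],
  ],
  jaw=[0,0],
)

```text
t: 24.45
eef_pos: [0.5861, -0.0112, 0.1379]
eef_rot: [[0.0, 0.237, -0.971], [-0.001, -0.971, -0.237], [-1.0, 0.001, -0.0]]
contact_force: [1.1, -3.1, -6.9]
grip_width: 0.236
```

```bash
python3 tgt.py 0 -76
```

```text
t 24.45 pos [ 0.5861 -0.0112  0.1379] F [ 1.0828 -3.0539 -6.8816] M [-0.6259 -0.2143  0.1515] psi -76.26462752374849 q [-2.2047 23.4272 96.0414 -0.0365 60.5094 74.0779]
delta mm [0.4893 0.4481] to seat z -0.13443550987199404 turn 0.2646275237484872
```

Call:
servo_tool(
  delta_pos=[
    [0,0,0],
    [0,0,0],
  ],
  dr=[
    [0,0,-1],
    [0,0,-1.5],
  ],
  jaw=[0,0],
)

```text
t: 24.65
eef_pos: [0.586, -0.0111, 0.138]
eef_rot: [[0.0, 0.213, -0.977], [-0.0, -0.977, -0.213], [-1.0, 0.0, -0.0]]
contact_force: [2.0, -2.7, -7.6]
grip_width: 0.238
```

```bash
python3 tgt.py 0 -76
```

```text
t 24.65 pos [ 0.586  -0.0111  0.138 ] F [ 1.9525 -2.6693 -7.6159] M [-0.5984 -0.3777  0.1617] psi -77.71887355670916 q [-2.2    23.423  96.0425 -0.021  60.5182 75.5292]
delta mm [0.545  0.3235] to seat z -0.17027116357920535 turn 1.7188735567091555
```

Call:
servo_tool(
  delta_pos=[
    [0,0,0],
    [0,0,0],
  ],
  dr=[
    [0,0,-1],
    [0,0,-1.5],
  ],
  jaw=[0,0],
)

```text
t: 24.85
eef_pos: [0.586, -0.011, 0.138]
eef_rot: [[0.0, 0.187, -0.982], [-0.0, -0.982, -0.187], [-1.0, 0.0, -0.0]]
contact_force: [1.6, -2.4, -8.5]
grip_width: 0.242
```

```bash
python3 tgt.py 0 -79
```

```text
t 24.85 pos [ 0.586 -0.011  0.138] F [ 1.6244 -2.4179 -8.4861] M [-0.6191 -0.4021  0.2513] psi -79.21938002326033 q [-2.1944 23.4185 96.0404 -0.0067 60.5268 77.0282]
delta mm [0.5088 0.467 ] to seat z -0.22951514239974435 turn 0.21938002326032802
```

Call:
servo_tool(
  delta_pos=[
    [0,0,0],
    [0,0,0],
  ],
  dr=[
    [0,0,-0.8],
    [0,0,-1],
  ],
  jaw=[0,0],
)

```text
t: 25.05
eef_pos: [0.586, -0.0109, 0.138]
eef_rot: [[0.0, 0.171, -0.985], [-0.0, -0.985, -0.171], [-1.0, 0.0, -0.0]]
contact_force: [3.3, -1.8, -8.7]
grip_width: 0.237
```

```bash
python3 tgt.py 0 -79
```

```text
t 25.05 pos [ 0.586  -0.0109  0.138 ] F [ 3.2659 -1.815  -8.7253] M [-0.4882 -0.5018  0.3854] psi -80.1829192013347 q [-2.1901 23.4168 96.0405 -0.008  60.5327 77.9967]
delta mm [0.5419 0.4285] to seat z -0.24654178027960771 turn 1.1829192013346983
```

Call:
servo_tool(
  delta_pos=[
    [0.1,-0.4,0],
    [0.2,-0.8,0],
    [0.2,-0.8,12],
    [0.2,-0.8,34],
    [-10,4,38],
  ],
  dr=[
    [0,0,5],
    [0,0,10],
    [0,0,10],
    [0,0,12],
    [0,0,18],
  ],
  jaw=[0,0,0,0,0],
)

```text
t: 25.55
eef_pos: [0.5783, -0.0067, 0.1801]
eef_rot: [[0.007, 0.466, -0.885], [0.001, -0.885, -0.466], [-1.0, 0.002, -0.007]]
contact_force: [0.4, 0.4, -3.5]
grip_width: 0.241
```

```bash
python3 tgt.py 2 -57; python3 look.py 22 "(350,250)"
```

```text
t 25.55 pos [ 0.5783 -0.0067  0.1801] F [ 0.3573  0.4207 -3.4571] M [-0.0039 -0.0118 -0.0271] psi -62.20158047051013 q [-1.8393 20.4987 94.0588  0.0788 65.0445 60.3288]
delta mm [-107.2873   52.583 ] to seat z -42.306844092856956 turn 5.20158047051013
{'t': 25.55, 'eef_pos': array([ 0.5783, -0.0067,  0.1801]), 'contact_force': array([ 0.3573,  0.4207, -3.4571]), 'moment': array([-0.0039, -0.0118, -0.0271])} psi -62.20158047051013 q [-1.8393 20.4987 94.0588  0.0788 65.0445 60.3288]
s22 origin 290 205 scale 6
```

View pics/s22.png

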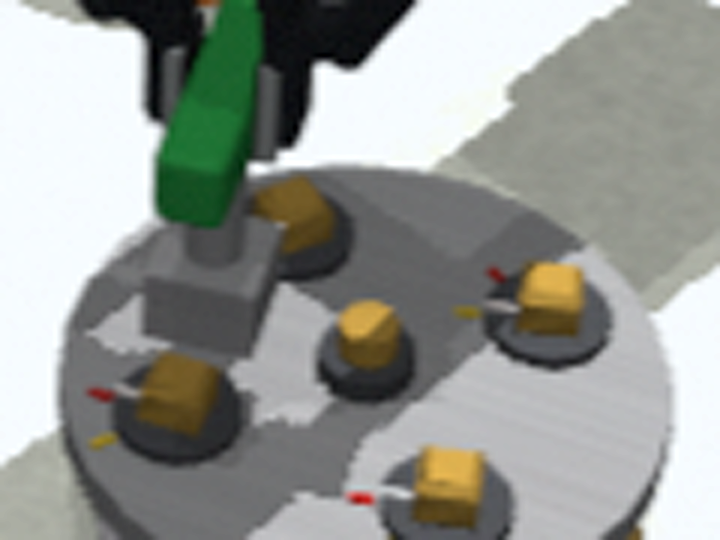

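Screw 0 (front left) now points at red, as do the others done; only the rightmost is left.

Call:
servo_tool(
  delta_pos=[
    [-35,17,0],
    [-70,34,0],
    [-100,49,0],
    [-107.3,52.6,-10],
    [-107.3,52.6,-18],
  ],
  dr=[
    [0,0,2],
    [0,0,5.2],
    [0,0,5.2],
    [0,0,5.2],
    [0,0,5.2],
  ],
  jaw=[0,0,0,0,0],
)

```text
t: 26.1
eef_pos: [0.4676, 0.0464, 0.1586]
eef_rot: [[0.001, 0.544, -0.839], [0.001, -0.839, -0.544], [-1.0, -0.0, -0.001]]
contact_force: [0.1, -0.3, -3.2]
grip_width: 0.24
```

```bash
python3 tgt.py 2 -57; python3 look.py 23 "(372,240)"
```

```text
t 26.1 pos [0.4676 0.0464 0.1586] F [ 0.0813 -0.2986 -3.1828] M [-0.0226 -0.0063  0.0166] psi -57.05703410949166 q [  4.2381  12.5272 109.268    0.0372  58.1689  61.2755]
delta mm [ 3.4929 -0.4425] to seat z -20.782074070952532 turn 0.05703410949165999
{'t': 26.1, 'eef_pos': array([0.4676, 0.0464, 0.1586]), 'contact_force': array([ 0.0813, -0.2986, -3.1828]), 'moment': array([-0.0226, -0.0063,  0.0166])} psi -57.05703410949166 q [  4.2381  12.5272 109.268    0.0372  58.1689  61.2755]
s23 origin 312 195 scale 6
```

View pics/s23.png

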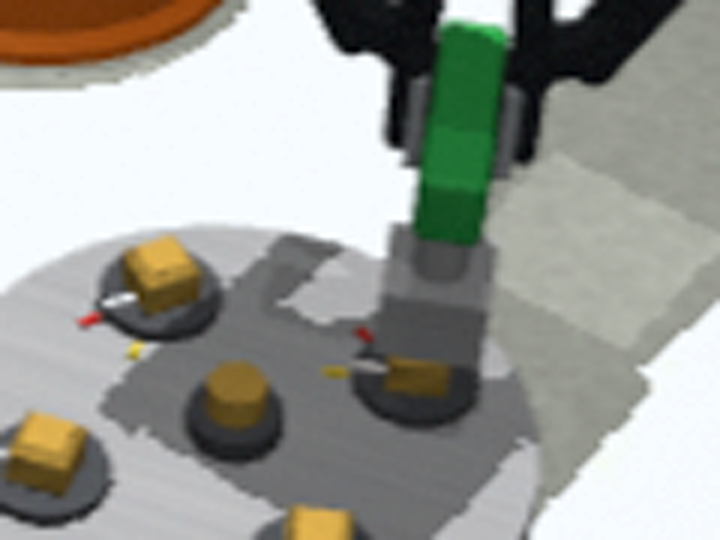

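Call:
servo_tool(
  delta_pos=[
    [3,-0.3,-5],
    [3,-0.3,-10],
    [3,-0.3,-14],
    [3,-0.3,-18],
    [3,-0.3,-20.4],
  ],
  dr=[
    [0,0,0],
    [0,0,0],
    [0,0,0],
    [0,0,0],
    [0,0,0],
  ],
  jaw=[0,0,0,0,0],
)

```text
t: 26.65
eef_pos: [0.472, 0.0451, 0.1375]
eef_rot: [[0.0, 0.545, -0.839], [-0.0, -0.839, -0.545], [-1.0, 0.0, 0.0]]
contact_force: [-3.4, -1.7, 14.5]
grip_width: 0.242
```

```bash
python3 tgt.py 2 -57
```

```text
t 26.65 pos [0.472  0.0451 0.1375] F [-3.3785 -1.7295 14.4716] M [-0.0822  0.8729  0.0268] psi -57.006350052345425 q [  4.0743  14.2362 110.4671  -0.0204  55.2961  61.0922]
delta mm [-0.9485  0.8571] to seat z 0.3009263850299315 turn 0.006350052345425183
```

Call:
servo_tool(
  delta_pos=[
    [-0.9,1,1],
    [-1.1,1.7,1],
    [-1.3,2.4,1],
    [-1.3,3.2,1],
    [-1.3,3.9,1],
  ],
  dr=[
    [0,0,-8],
    [0,0,-16],
    [0,0,-24],
    [0,0,-32],
    [0,0,-40],
  ],
  jaw=[0,0,0,0,0],
)

```text
t: 27.15
eef_pos: [0.4703, 0.0488, 0.1383]
eef_rot: [[-0.0, -0.126, -0.992], [-0.001, -0.992, 0.126], [-1.0, 0.001, 0.0]]
contact_force: [-0.3, -2.1, -4.3]
grip_width: 0.241
```

Call:
servo_tool(
  delta_pos=[
    [0,0.3,0],
    [0.1,0.5,0],
    [0.2,0.8,0],
    [0.2,0.9,0],
  ],
  dr=[
    [0,0,-4],
    [0,0,-7],
    [0,0,-9.5],
    [0,0,-11],
  ],
  jaw=[0,0,0,0],
)

```text
t: 27.55
eef_pos: [0.4706, 0.0497, 0.1383]
eef_rot: [[-0.0, -0.309, -0.951], [-0.001, -0.951, 0.309], [-1.0, 0.001, -0.0]]
contact_force: [0.3, -1.6, -6.0]
grip_width: 0.238
```

```bash
python3 tgt.py 2 -108
```

```text
t 27.55 pos [0.4706 0.0497 0.1383] F [ 0.3456 -1.5565 -6.0397] M [-0.3551 -0.0524  0.1865] psi -108.01545867697679 q [  4.6758  14.1143 110.5045  -0.0715  55.3949 112.7319]
delta mm [-0.1472  0.7368] to seat z -0.4924430246406597 turn 0.015458676976791708
```

Call:
servo_tool(
  delta_pos=[
    [0.1,0.1,0],
    [0.1,0.2,0],
  ],
  dr=[
    [0,0,-1.5],
    [0,0,-3],
  ],
  jaw=[0,0],
)

```text
t: 27.75
eef_pos: [0.4707, 0.05, 0.1384]
eef_rot: [[-0.0, -0.359, -0.933], [-0.001, -0.933, 0.359], [-1.0, 0.001, -0.0]]
contact_force: [1.3, -3.2, -8.0]
grip_width: 0.238
```

```bash
python3 tgt.py 2 -111
```

```text
t 27.75 pos [0.4707 0.05   0.1384] F [ 1.3496 -3.2362 -8.0195] M [-0.5176 -0.1788  0.1948] psi -111.05278465231521 q [  4.6996  14.1146 110.4925  -0.0574  55.4014 115.785 ]
delta mm [-0.1133  0.7309] to seat z -0.5588515269421002 turn 0.05278465231521068
```

Call:
servo_tool(
  delta_pos=[
    [0,0.1,0],
    [0,0.2,0],
  ],
  dr=[
    [0,0,-1],
    [0,0,-2],
  ],
  jaw=[0,0],
)

```text
t: 27.95
eef_pos: [0.4707, 0.0502, 0.1384]
eef_rot: [[0.0, -0.391, -0.92], [-0.001, -0.92, 0.391], [-1.0, 0.001, -0.0]]
contact_force: [1.7, -2.9, -10.2]
grip_width: 0.24
```

```bash
python3 tgt.py 2 -113
```

```text
t 27.95 pos [0.4707 0.0502 0.1384] F [  1.6752  -2.9081 -10.1905] M [-0.7056 -0.3418  0.1523] psi -113.03099358813597 q [  4.729   14.1101 110.4891  -0.0547  55.403  117.791 ]
delta mm [-0.043  0.647] to seat z -0.6159799442952418 turn 0.03099358813597064
```

Call:
servo_tool(
  delta_pos=[
    [0,0.1,-0.3],
    [0,0.1,-0.4],
  ],
  dr=[
    [0,0,-1],
    [0,0,-1.5],
  ],
  jaw=[0,0],
)

```text
t: 28.15
eef_pos: [0.4708, 0.0504, 0.1384]
eef_rot: [[0.0, -0.414, -0.91], [-0.001, -0.91, 0.414], [-1.0, 0.001, -0.001]]
contact_force: [1.0, -3.7, -8.5]
grip_width: 0.236
```

```bash
python3 tgt.py 2 -115
```

```text
t 28.15 pos [0.4708 0.0504 0.1384] F [ 1.0169 -3.654  -8.5077] M [-0.8491 -0.3798  0.3951] psi -114.47779202587586 q [  4.7462  14.1133 110.4906  -0.0574  55.3795 119.2566]
delta mm [-0.0683  0.6772] to seat z -0.5804251436219154 turn -0.522207974124143
```

Call:
servo_tool(
  delta_pos=[
    [0,0,0],
    [0,0,0],
  ],
  dr=[
    [0,0,-0.8],
    [0,0,-1],
  ],
  jaw=[0,0],
)

```text
t: 28.35
eef_pos: [0.4708, 0.0504, 0.1384]
eef_rot: [[0.0, -0.43, -0.903], [-0.001, -0.903, 0.43], [-1.0, 0.0, -0.001]]
contact_force: [1.4, -3.9, -9.6]
grip_width: 0.233
```

```bash
python3 tgt.py 2 -115
```

```text
t 28.35 pos [0.4708 0.0504 0.1384] F [ 1.4473 -3.8534 -9.6066] M [-0.9355 -0.4116  0.5543] psi -115.4521234685402 q [  4.751   14.1094 110.4935  -0.054   55.375  120.2338]
delta mm [-0.0588  0.6228] to seat z -0.5962865374583015 turn 0.4521234685401936
```

Call:
servo_tool(
  delta_pos=[
    [-0.2,-0.4,0],
    [-0.4,-0.8,0],
    [-0.4,-0.8,12],
    [-0.4,-0.8,34],
    [0,-20,45],
  ],
  dr=[
    [0,0,5],
    [0,0,10],
    [0,0,10],
    [0,0,12],
    [0,0,20],
  ],
  jaw=[0,0,0,0,0],
)

```text
t: 28.85
eef_pos: [0.4713, 0.033, 0.1855]
eef_rot: [[0.003, -0.092, -0.996], [0.004, -0.996, 0.092], [-1.0, -0.004, -0.002]]
contact_force: [1.2, -0.2, -3.2]
grip_width: 0.238
```

```bash
python3 tgt.py 2 -60.5; python3 look.py 24 "(350,250)"
python3 - <<'E'
from h import *
p=imaging.read_camera("top"); print("mat",onz(p,(423.2,252.2),.004)); s=arm.state(); print("to orig TCP",(np.array([.5172,-.296,.0717])-s["eef_pos"])*1000)
E
```

```text
t 28.85 pos [0.4713 0.033  0.1855] F [ 1.2094 -0.1639 -3.1532] M [-0.0246 -0.0182 -0.0067] psi -95.26466651518743 q [  2.452   11.1511 106.6996   0.2664  61.9785  97.5922]
delta mm [-0.4605 13.1885] to seat z -47.74064106128662 turn 34.76466651518743
{'t': 28.85, 'eef_pos': array([0.4713, 0.033 , 0.1855]), 'contact_force': array([ 1.2094, -0.1639, -3.1532]), 'moment': array([-0.0246, -0.0182, -0.0067])} psi -95.26466651518743 q [  2.452   11.1511 106.6996   0.2664  61.9785  97.5922]
s24 origin 290 205 scale 6
mat [ 0.5198 -0.2952  0.004 ]
to orig TCP [  45.4752 -326.5984 -114.027 ]
```

View pics/s24.png

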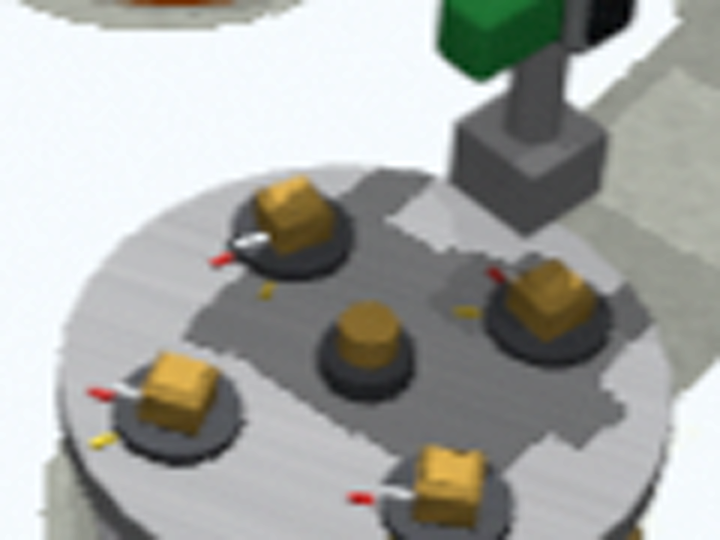

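Call:
servo_tool(
  delta_pos=[
    [2,-35,0],
    [8,-80,0],
    [15,-128,0],
    [23,-177,0],
    [31,-226,0],
  ],
  dr=[
    [0,0,7],
    [0,0,14],
    [0,0,21],
    [0,0,28],
    [0,0,34.7],
  ],
  jaw=[0,0,0,0,0],
)

```text
t: 29.45
eef_pos: [0.5017, -0.1958, 0.1832]
eef_rot: [[0.001, 0.489, -0.872], [0.003, -0.872, -0.489], [-1.0, -0.002, -0.002]]
contact_force: [0.8, 1.4, -4.6]
grip_width: 0.238
```

Call:
servo_tool(
  delta_pos=[
    [7,-45,0],
    [14,-85,-10],
    [14.5,-100.5,-45],
    [14.5,-100.5,-80],
    [14.5,-100.5,-95],
  ],
  dr=[
    [0,0,0],
    [0,0,0],
    [0,0,0],
    [0,0,0],
    [0,0,0],
  ],
  jaw=[0,0,0,0,0],
)

```text
t: 29.95
eef_pos: [0.5141, -0.2941, 0.0843]
eef_rot: [[-0.005, 0.483, -0.876], [0.006, -0.876, -0.483], [-1.0, -0.008, 0.002]]
contact_force: [-1.2, 0.7, -3.9]
grip_width: 0.239
```

```bash
python3 look.py 25 "(248,200)"
python3 - <<'E'
from h import *
s=arm.state(); print("to orig TCP",(np.array([.5172,-.296,.0717])-s["eef_pos"])*1000)
E
```

```text
{'t': 29.95, 'eef_pos': array([ 0.5141, -0.2941,  0.0843]), 'contact_force': array([-1.1642,  0.6653, -3.9082]), 'moment': array([0.0746, 0.0501, 0.0013])} psi -61.11212669994416 q [-30.9645  27.2312  98.482    0.1746  54.7349  30.0458]
s25 origin 188 155 scale 6
to orig TCP [  3.6713  -2.5239 -11.2384]
```

View pics/s25.png

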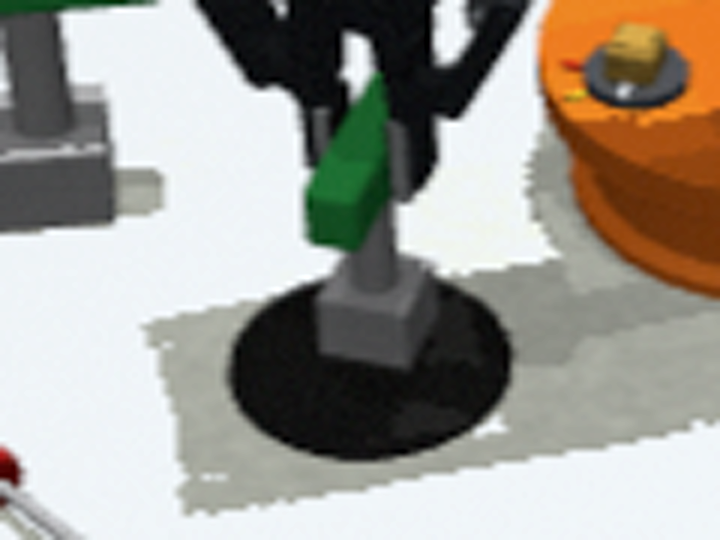

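Call:
servo_tool(
  delta_pos=[
    [2,-1.5,-4],
    [3,-2,-7],
    [3,-2,-9],
    [3,-2,-10.5],
    [3,-2,-11.5],
  ],
  dr=[
    [0,0,0],
    [0,0,0],
    [0,0,0],
    [0,0,0],
    [0,0,0],
  ],
  jaw=[0,0,0,0,0],
)

```text
t: 30.5
eef_pos: [0.5194, -0.2978, 0.0775]
eef_rot: [[0.001, 0.488, -0.873], [-0.0, -0.873, -0.488], [-1.0, 0.001, -0.001]]
contact_force: [-0.9, 0.2, -4.9]
grip_width: 0.234
```

```bash
python3 look.py 26 "(248,200)"
```

```text
{'t': 30.5, 'eef_pos': array([ 0.5194, -0.2978,  0.0775]), 'contact_force': array([-0.8731,  0.2166, -4.8564]), 'moment': array([ 0.0142, -0.0138, -0.0082])} psi -60.78953138753725 q [-30.9358  27.9336  98.4006   0.0105  53.5965  29.8475]
s26 origin 188 155 scale 6
```

View pics/s26.png

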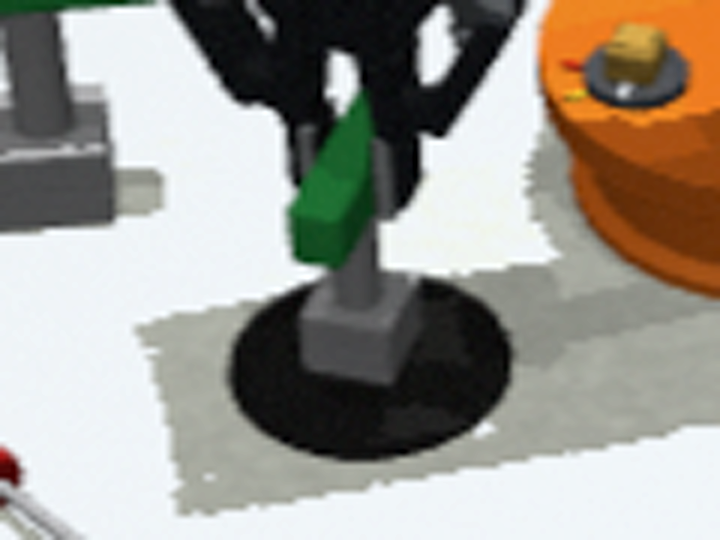

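Call:
servo_tool(
  delta_pos=[
    [0,0,-2.5],
    [0,0,-4.5],
    [0,0,-5.5],
    [0,0,-6],
    [0,0,-6],
  ],
  dr=[
    [0,0,0],
    [0,0,0],
    [0,0,0],
    [0,0,0],
    [0,0,0],
  ],
  jaw=[0,0,0,0,0],
)

```text
t: 31.05
eef_pos: [0.5191, -0.2979, 0.0717]
eef_rot: [[0.0, 0.488, -0.873], [-0.0, -0.873, -0.488], [-1.0, 0.0, -0.0]]
contact_force: [-2.8, -0.2, 5.4]
grip_width: 0.245
```

```bash
python3 look.py 27 "(248,200)"
```

```text
{'t': 31.05, 'eef_pos': array([ 0.5191, -0.2979,  0.0717]), 'contact_force': array([-2.832 , -0.1769,  5.3565]), 'moment': array([0.3571, 0.5901, 0.0381])} psi -60.778346125915284 q [-30.9542  28.3032  98.7417  -0.0062  52.9288  29.8279]
s27 origin 188 155 scale 6
```

View pics/s27.png

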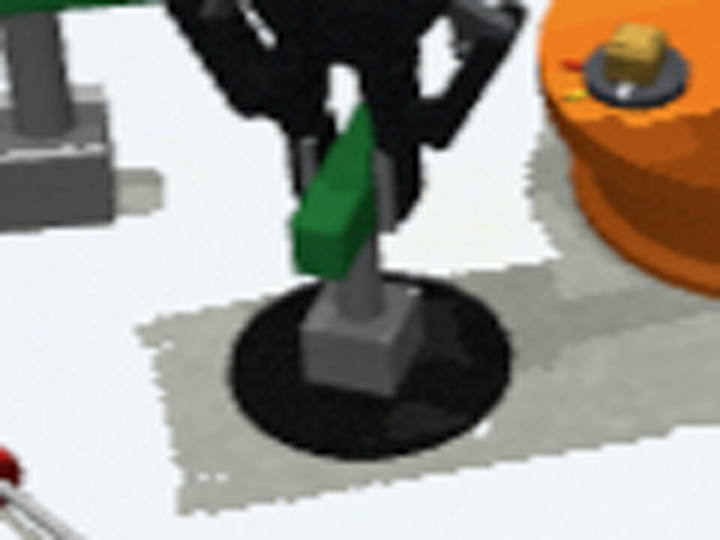

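Call:
servo_tool(
  delta_pos=[
    [0,0,0],
    [0,0,0],
    [0,0,0],
    [0,0,0],
    [0,0,0],
  ],
  dr=[
    [0,0,0],
    [0,0,0],
    [0,0,0],
    [0,0,0],
    [0,0,0],
  ],
  jaw=[0.35,0.5,0.7,1,1],
)

```text
t: 31.6
eef_pos: [0.5191, -0.2979, 0.0708]
eef_rot: [[0.0, 0.488, -0.873], [-0.0, -0.873, -0.488], [-1.0, 0.0, -0.0]]
contact_force: [-0.2, 0.4, -0.1]
grip_width: 0.98
```

Call:
servo_tool(
  delta_pos=[
    [0,0,0],
    [0,0,10],
    [0,0,40],
    [0,0,80],
    [0,0,120],
  ],
  dr=[
    [0,0,0],
    [0,0,0],
    [0,0,0],
    [0,0,0],
    [0,0,0],
  ],
  jaw=[1,1,1,1,1],
)

```text
t: 32.1
eef_pos: [0.5188, -0.2977, 0.1926]
eef_rot: [[-0.0, 0.488, -0.873], [0.0, -0.873, -0.488], [-1.0, -0.0, 0.0]]
contact_force: [0.0, -0.7, 0.6]
grip_width: 1.001
```

Call:
servo_tool(
  delta_pos=[
    [-40,0,20],
    [-80,0,20],
    [-120,0,20],
    [-150,0,20],
    [-150,0,20],
  ],
  dr=[
    [0,0,0],
    [0,0,0],
    [0,0,0],
    [0,0,0],
    [0,0,0],
  ],
  jaw=[1,1,1,1,1],
)

```text
t: 32.6
eef_pos: [0.3658, -0.2973, 0.2119]
eef_rot: [[-0.001, 0.486, -0.874], [-0.0, -0.874, -0.486], [-1.0, -0.0, 0.001]]
contact_force: [1.5, -0.4, -0.3]
grip_width: 1.0
```

```bash
python3 look.py 28 "(300,220)"
python3 - <<'E'
from h import *
p=imaging.read_camera("top"); cv2.imwrite("pics/tf.png",p["image"][:,:,::-1])
p=imaging.read_camera("scene"); cv2.imwrite("pics/sf.png",p["image"][:,:,::-1])
E
```

```text
{'t': 32.6, 'eef_pos': array([ 0.3658, -0.2973,  0.2119]), 'contact_force': array([ 1.5488, -0.386 , -0.2711]), 'moment': array([ 0.0045, -0.0166,  0.018 ])} psi -60.91248521855606 q [-40.4699   9.8234 104.269   -0.0455  65.9312  20.4611]
s28 origin 240 175 scale 6
```

View pics/tf.png

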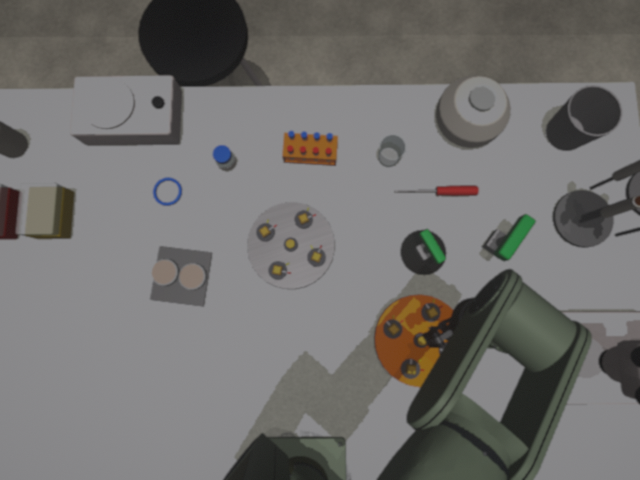

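View pics/s28.png

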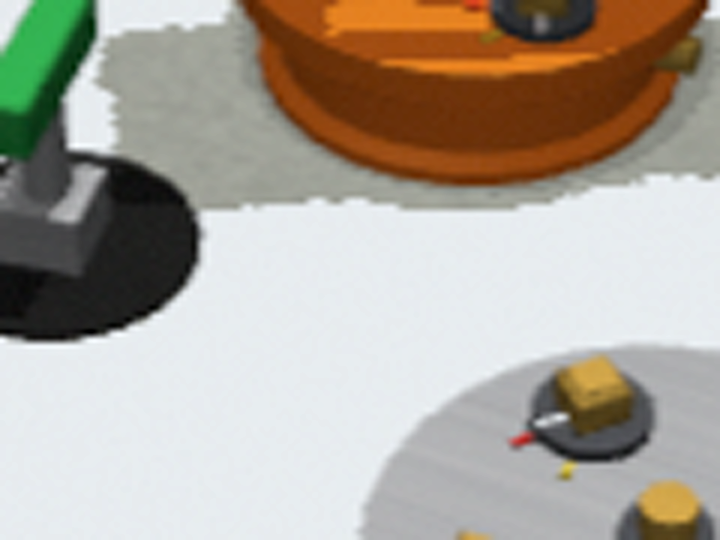

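View pics/sf.png

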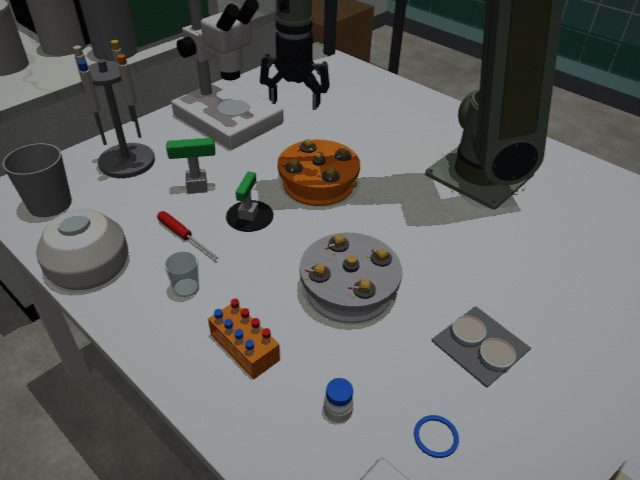

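```bash
python3 meas.py | grep -E "^top|green"
python3 - <<'E'
from h import *
p=imaging.read_camera("top"); crop(p,"tz",(291,246),100,75,8)
E
```

```text
top 0 [('y', 5, -22.9), ('r', 5, -68.7), ('w', 10, -65.8)]
top 1 [('y', 5, -11.7), ('r', 4, -56.9), ('w', 11, -53.8)]
top 2 [('y', 4, -56.2), ('r', 3, -101.9), ('w', 8, -101.2)]
top 3 [('y', 4, 24.1), ('r', 3, -22.2), ('w', 5, -20.8)]
green [432.7059 245.6764] [ 0.5225 -0.2955] len [np.float64(0.024148736211823774), np.float64(0.07914386684653144)] ang 28.576223898627205
green [515.8488 236.5835] [ 0.5414 -0.478 ] len [np.float64(0.11103441835047206), np.float64(0.02970663355783989)] ang 143.20194371013008
tz origin 241 208 scale 8
```

View pics/tz.png

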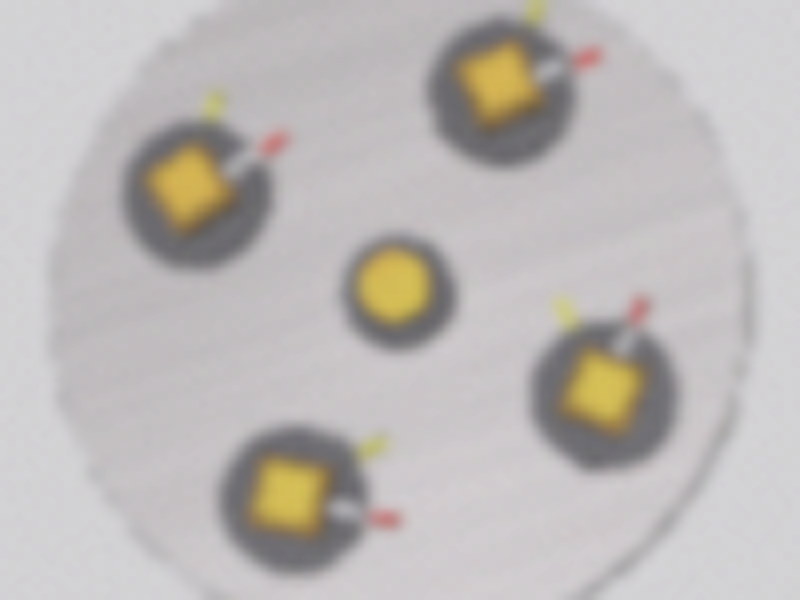

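```bash
python3 -c "
from plant import arm
print(arm.sign_off())"
```

```text
the job is handed in; nothing more can be done
None
```

I turned all four screws to about half way, then home, crosswise in both passes. The key is back upright on its mat and released. I handed the job in at about 33 s of the 72 s allowed.

**Order:** The first pass ran as two opposite pairs. The second started from the screw where the first ended, then went to its opposite and the other pair. After pass one, all four pointers stood at about the yellow marks in the pictures.

**Stops:** I turned each screw home in small steps until the torque rose above the friction level, then stopped:

| Screw (place in the top picture) | Torque at the stop (N m) | Pointer short of the red mark |
|---|---|---|
| lower right | 0.49 | about 1.4° |
| upper left | 0.40 | about 3° |
| upper right | 0.39 | about 3° |
| lower left | 0.55 | about 1° |

- **Slightly past the band:** the lower-left screw's 0.55 N m is just above the stated 0.25–0.5 N m, but well under the 1 N m overtightening limit.
- **Small disagreement:** by the camera, the upper two read about 1.55 rad instead of 1.6. Their stops were felt, so I put the difference down to measurement error, but I could not confirm it.

**End state:** The last pictures show the key upright on its mat, about 3 mm from where it started, with the hand clear of it. By eye, the other things look unmoved. Vertical force on the key was never more than about 18 N, and the hand stayed well above the lid.

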